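Load a chessboard glue-up press

TASK

Open the glue-up press by lifting the press board straight up off its tall guide rod and laying it flat on the clear patch of table beside it. Lay every loose walnut chessboard square in a pocket of its own in the bed (any pocket), press each one down until it is flush and level with the top of the bed, and when all are down lower the board level back over the rod, without dropping it, flat on the bed with its sides in line. Last, stand the iron weight on the board beside the grip bar; leave the chess pieces standing where they are.

Things in the scene. Friction and masses are not known exactly. Their poses are not given: they have to be found in the camera images.
- bed: plywood glue-up bed fixed on the table, 180 (x) x 270 (y) x 30 mm high, with four square through-pockets in a 2 x 2 pattern and one upright steel guide rod near its +y end; origin at the centre of its underside, z up, y towards the rod. Flat ribs 20 mm wide part the pockets. The bed differs in place and yaw from start to start
- rod_tip (a point): tip of the guide rod, on its axis: rod 16 mm in diameter, tip lightly tapered, standing 110 mm above the bed's top face, at the bed's (0, 100 mm); tip 140 mm above the bed's underside
- pocket0 (a point): centre of the mouth of a pocket, level with the bed's top face, axes as the bed's (far (+x) row, rod side). The pocket is 64 x 64 mm, sides parallel to the bed's; its floor is a flat aluminium ejector pad
- pocket1 (a point): centre of the mouth of a pocket, level with the bed's top face, axes as the bed's (far (+x) row, away from the rod). The pocket is 64 x 64 mm, sides parallel to the bed's; its floor is a flat aluminium ejector pad
- pocket2 (a point): centre of the mouth of a pocket, level with the bed's top face, axes as the bed's (near (-x) row, rod side). The pocket is 64 x 64 mm, sides parallel to the bed's; its floor is a flat aluminium ejector pad
- pocket3 (a point): centre of the mouth of a pocket, level with the bed's top face, axes as the bed's (near (-x) row, away from the rod). The pocket is 64 x 64 mm, sides parallel to the bed's; its floor is a flat aluminium ejector pad
- pad0 (a joint): ejector pad in pocket 0: travel in m, 0 = fully up (pad surface 6 mm below the bed's top face), 0.010 = fully down on its stop (16 mm below, so that a tile lies flush with the bed's top). Stiff: it moves only under about 6 N or more and stays where it is left; starts 0 to 0.002
- pad1 (a joint): ejector pad in pocket 1: travel in m, 0 = fully up (pad surface 6 mm below the bed's top face), 0.010 = fully down on its stop (16 mm below, so that a tile lies flush with the bed's top). Stiff: it moves only under about 6 N or more and stays where it is left; starts 0 to 0.002
- pad2 (a joint): ejector pad in pocket 2: travel in m, 0 = fully up (pad surface 6 mm below the bed's top face), 0.010 = fully down on its stop (16 mm below, so that a tile lies flush with the bed's top). Stiff: it moves only under about 6 N or more and stays where it is left; starts 0 to 0.002
- pad3 (a joint): ejector pad in pocket 3: travel in m, 0 = fully up (pad surface 6 mm below the bed's top face), 0.010 = fully down on its stop (16 mm below, so that a tile lies flush with the bed's top). Stiff: it moves only under about 6 N or more and stays where it is left; starts 0 to 0.002
- tile0: walnut chessboard square, loose, 60 x 60 x 16 mm, 60 g, plain and alike on all sides; origin at the centre of its underside, z up, x and y parallel to its sides; lies flat on the table at the start; None if absent
- tile1: walnut chessboard square, loose, 60 x 60 x 16 mm, 60 g, plain and alike on all sides; origin at the centre of its underside, z up, x and y parallel to its sides; lies flat on the table at the start; None if absent
- tile2: walnut chessboard square, loose, 60 x 60 x 16 mm, 60 g, plain and alike on all sides; origin at the centre of its underside, z up, x and y parallel to its sides; lies flat on the table at the start; None if absent
- tile3: walnut chessboard square, loose, 60 x 60 x 16 mm, 60 g, plain and alike on all sides; origin at the centre of its underside, z up, x and y parallel to its sides; lies flat on the table at the start; None if absent
- platen: press board: loose light wood, 160 (x) x 240 (y) x 18 mm, 0.35 to 0.7 kg, starts on the bed over the pockets, hole over the rod; on its middle a dark grip bar 30 mm wide (x), 90 long (y), top 54 mm above the underside; origin at the centre of the underside, z up. A 21 mm round hole at its (0, +100 mm). Seated, its origin is at the bed's (0, 0, 30 mm) and its axes are the bed's
- rest (a point): centre of a clear patch of table on the bed's right (-y side), 0.26 (x) x 0.32 m (y), where the press board can be laid aside with its long side along y; unmarked
- weight: loose cast-iron weight, 0.75 kg, round: body 54 mm across and 45 mm high, on it a neck and a knob 24 mm across from 53 to 74 mm above the underside; origin at the centre of the underside, z up; stands on the table left of the bed. There is room for it on the press board 82 mm from the middle on the side away from the hole
- platen_hole (a point): centre of the platen's hole at its underside
- pawn_a: bystander: turned chess pawn 38 mm across the foot, 60 mm tall, may stand among the tiles; origin under its foot
- pawn_b: bystander: the same kind of pawn, left of the bed
- rook_a: bystander: chess rook, 38 mm across, 70 mm tall, left of the bed
- rook_b: bystander: the same kind of rook, left of the bed
Not all that is in view belongs to the job. Leave any blue, pink or red look-alike of the tile2 alone.

How it is judged:
By the outcome, as a careful person would: the job done as asked, in the order asked, and still so for the second after the job is handed in, with the robot touching nothing.
Of tile0, tile1, tile2, tile3 only 2 to 4 are there at a start; the rules pass over those that are not, and their reading is None.
At some moment in a run one of tile0, tile1, tile2, tile3 may be knocked a few centimetres aside while the robot is not near it.
It also fails if it takes over 210 s, if anything falls off the work surface, if the arm or the gripper's body presses on something with over 40 N, if the wrist force passes 120 N, or if a joint passes its speed limit or range.

ROBOT

A 7-joint arm with a two-finger parallel gripper is mounted at the origin on the work surface. World frame = base frame: x ahead of the robot, y to its left, z up, the work surface at z = 0. Lengths are in m, angles in rad, forces in N, time in s.
With the tool pointing down it reaches from about 0.425 to 0.825 m from the base axis. Payload 3.6 kg.
Tool frame: the origin (TCP) lies between the finger pads; the fingertips stand 22 mm ahead of it and the grasp point (between the pads) lies 3 mm ahead of it; z points along the fingers, x is the direction in which the jaws open and shut, and the axes are right-handed (so a half turn about z gives the same grasp; the last joint's range is limited). The gripper opens to 85 mm and grips with 20 to 120 N. Pads are 22 mm wide; open, the fingers measure 114 mm over their backs; the gripper's body (76 mm by 85 mm) begins 54 mm behind the grasp point. The pads swing forward as they close: fully open they stand 13 mm farther back than shut.
Start: joints at [-1.345, 0.615, -0.013, 1.423, 0.008, 1.103, -0.04], TCP at [0.162, 0.629, 0.253] pointing down, gripper open.
Joint ranges: [-3.12, 3.12], [-0.3, 2.06], [-1.34, 1.32], [0.26, 2.42], [-1.36, 4.5], [0.01, 1.98], [-2.84, 2.84]. Speed limits (rad/s): [2.79, 2.79, 3.14, 3.14, 3.14, 3.14, 3.14].

INTERFACE

Orientations are given as a 3x3 rotation matrix whose columns are the frame's x, y, z axes.
In Python, from plant import manip, optics gives the robot as it stands. The module is installed in compiled form; this text tells all that it offers.
- The arm moves only by the tool arm_command, never from a script. Its argument "steps" is a list of rows, each a list of 3 entries, a list of its own where there are three numbers: the closure, from 0 (fully open) to 1 (shut), then the shift along the tool's x, y, z in mm, then the turn, a rotation vector about the tool's x, y, z in rad. In form: [[gripper, [tx, ty, tz], [rx, ry, rz]], ...]. A call has 1 to 8 rows; each row shifts and turns the commanded pose from where the row before left it, along the tool's axes as they then stand; what a row does not reach is not made up. A row lasts 1/12 s, in which the tool goes at most 41.7 mm and 7.16 degrees, less where a joint would pass 70% of its speed; a pose out of reach is approached as far as the arm can. A call is refused whole if a number of a shift passes 41.7 or a number of a turn 0.125, either way. A call with a gripper value outside its range is refused whole. The fingers move at their own pace and stop on an object; "grip_force" is the grip in N (left out, the last holds). Time passes only in rows, so rows that do not move let the fingers close. It gives the time, the measured TCP pose, the force and the opening at its end, in the units of the state.
- manip.sense(): the state, without advancing time (a new reading comes with each control period).
- optics.grab_frame(name): name is "scene" or "top" or "wrist"; returns (picture, depth): 384x512x3 uint8, red, green, blue; 384x512 float32, m along the optical axis (not along the pixel's ray), 0 where there is no reading.
- optics.camera_model(name): a dict with "vertical_fov" (degrees; the focal length in pixels is half the picture's height over the tangent of half this angle, whatever the lens; pixels are square), "cx", "cy" (the principal point, pixels), "world_from_camera" (4x4, takes a point from camera to world coordinates). Camera axes: x right, y down, z forward; pixel columns grow to the right and rows downward; lengths in m; the calibration is good to about 2 mm. A picture is of the moment at which its call begins: read the wrist's pose just before it. camera_model takes no time and is no camera call; for the wrist camera it gives the pose at the moment of the call.
- manip.close_job(): hands the job in, once; it reports no verdict.
The state is a dict: "time_s": time; "joints": joint angles; "qvel": joint speeds; "joint_torque": joint torques, N m; "position": TCP position; "ee_rot": TCP orientation; "force": force on the tool from outside, world axes, zero at the start; "ft_torque": the same for the moment, N m; "opening": finger opening in m.
Only numpy, scipy, OpenCV 4.12 (cv2) and the standard library are available. Lean on these libraries where they do the work, as an engineer would, in place of code of your own. Each camera call takes 0.05 s, during which the arm holds its last target. There are 200 camera calls.

## Working session

There is one attempt and no reset: what is moved stays moved. The work goes in short steps, Python scripts to look and compute and a tool call to move; the robot and the scene stay as the last step left them, time stands still between calls to the robot, and variables do not carry over. Pictures are saved under pics/ and viewed, on a budget of 14 in all, crops included, one or two more only if the job needs it, and the job is handed in when it is done.

Besides the shell and the picture viewer there is one more tool, called in YAML: its name, and indented under it one key for each argument. arm_command: Moves the arm, as the interface text tells. Its arguments: {"type":"object","properties":{"steps":{"type":"array"},"grip_force":{"type":"number"}},"required":["steps"]}

```bash
mkdir -p pics
cat > h.py <<'E'
import numpy as np, cv2
from plant import manip, optics
def grab(n):
    m=optics.camera_model(n); p,d=optics.grab_frame(n); return p,d,m
def f_of(m,h=384): return h/2/np.tan(np.radians(m["vertical_fov"])/2)
def cloud(d,m):
    f=f_of(m); v,u=np.mgrid[0:d.shape[0],0:d.shape[1]]
    c=np.stack([(u-m["cx"])/f*d,(v-m["cy"])/f*d,d],-1); T=np.array(m["world_from_camera"])
    return c@T[:3,:3].T+T[:3,3]
def ray(m,u,v,z):
    f=f_of(m);T=np.array(m["world_from_camera"]);r=T[:3,:3]@np.array([(u-m["cx"])/f,(v-m["cy"])/f,1]);o=T[:3,3]
    return o+r*(z-o[2])/r[2]
def save(n,p): cv2.imwrite("pics/"+n,p[...,::-1])
E
python3 - <<'E'
from h import *
s=manip.sense(); print({k:np.round(v,3).tolist() for k,v in s.items()})
ps=[]
for n in("top","scene"):
    p,d,m=grab(n); ps.append(p); np.savez(n+".npz",p=p,d=d)
    print(n,m["vertical_fov"],m["cx"],m["cy"],np.round(m["world_from_camera"],3).tolist())
save("a.png",ps[0]);save("b.png",ps[1])
E
```

```text
{'time_s': 0.0, 'joints': [-1.345, 0.616, -0.013, 1.425, 0.008, 1.103, -0.04], 'qvel': [0.0, 0.002, -0.0, 0.001, 0.0, -0.001, -0.001], 'joint_torque': [0.0, -46.921, 0.259, -17.103, 0.01, 0.01, -0.0], 'position': [0.162, 0.629, 0.252], 'ee_rot': [[0.249, 0.968, -0.001], [0.968, -0.249, -0.003], [-0.003, 0.0, -1.0]], 'force': [0.317, -0.156, 0.016], 'ft_torque': [0.001, -0.012, -0.037], 'opening': 0.086}
top 57.95507474321311 264.42755174310054 189.30620136715092 [[-0.025, -0.981, 0.194, 0.27], [-0.999, 0.032, 0.035, 0.075], [-0.041, -0.193, -0.98, 1.053], [0.0, 0.0, 0.0, 1.0]]
scene 55.72191589663146 255.63446923127316 191.69731114946507 [[-0.668, 0.487, -0.562, 0.952], [0.744, 0.424, -0.516, 0.581], [-0.013, -0.763, -0.646, 0.71], [0.0, 0.0, 0.0, 1.0]]
```

View pics/a.png

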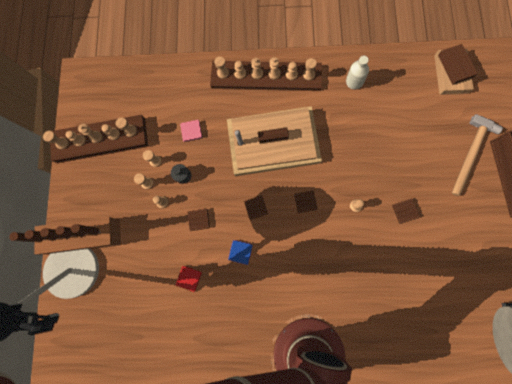

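View pics/b.png

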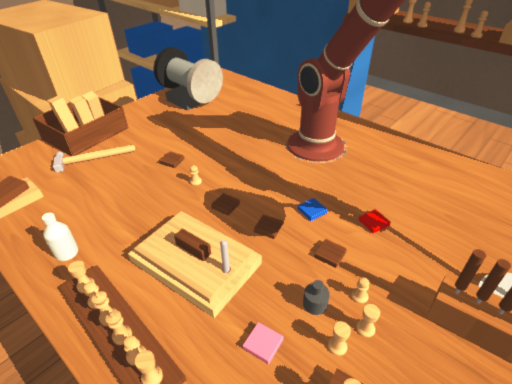

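Top view: press board on the bed (273,138), rod (238,135), weight (180,174), rook/pawns at (152,158), (145,181), (160,202), and a pawn at (357,206). Candidates for tiles: (199,219), (257,207), (305,202) and (407,210) are plain walnut on the table. Look-alikes: the dark block on a light one (457,63), dark board (505,170), pink (191,130), blue (240,252), red (188,277).

```bash
cat >> h.py <<'E'
def blobs(mask,P,amin=60,amax=1e9,zc=None):
    out=[]
    n,l,st,c=cv2.connectedComponentsWithStats(mask.astype(np.uint8))
    for i in range(1,n):
        if not amin<st[i,4]<amax: continue
        q=P[l==i]; r=cv2.minAreaRect((q[:,:2]*1000).astype(np.float32))
        out.append((c[i].round(0),st[i,4],np.round(r[0],1),np.round(r[1],1),round(r[2],1),round(float(np.median(q[:,2]))*1000,1)))
    return out
E
python3 - <<'E'
from h import *
for n in("top","scene"):
    z=np.load(n+".npz");p,d=z["p"],z["d"];m=optics.camera_model(n);P=cloud(d,m)
    print(n)
    Z=P[...,2];ok=(d>0)&(P[...,0]>0.3)&(P[...,0]<0.95)&(abs(P[...,1])<0.6)
    print("table z",np.median(Z[ok]))
    for nm,lo,hi in(("low",.009,.024),("bedtop/board",.040,.056),("bar",.076,.092),("tall",.06,.2)):
        print(nm)
        mk=cv2.morphologyEx((ok&(Z>lo)&(Z<hi)).astype(np.uint8),cv2.MORPH_OPEN,np.ones((2,2)))
        for b in blobs(mk,P,25): print(*b)
p=np.load("top.npz")["p"]; save("c.png",cv2.resize(p[100:290,130:430],None,fx=2.6,fy=2.6,interpolation=cv2.INTER_CUBIC))
E
```

```text
top
table z 0.0007444760508032999
low
[438.  60.] 27 [ 576.2 -200.8] [ 28.1 823.2] 49.9 21.7
[268.  78.] 1988 [586.8 106.9] [364.2 630.2] 87.6 19.7
[440.  78.] 55 [ 815.6 -455.2] [ 3.9 76.2] 89.6 21.7
[192. 131.] 341 [477.5 232.1] [515.3  73.6] 29.0 15.3
[468. 160.] 304 [ 405.2 -279.5] [159.4 741.6] 33.0 21.8
[492. 130.] 29 [ 636.7 -592.3] [31.   8.1] 76.1 15.3
[498. 156.] 99 [ 554.3 -594.2] [97.4  6.4] 5.5 20.1
[137. 148.] 26 [626.4 517. ] [ 2.7 40. ] 7.6 6.9
[157. 162.] 41 [574.8 450.6] [15.7 31.3] 54.0 11.6
[148. 185.] 39 [503.2 475.9] [17.6 31.3] 49.3 11.3
[307. 202.] 394 [365.5   5.3] [ 79.  222.4] 73.4 15.7
[256. 208.] 391 [356.  120.7] [189.7  59.9] 15.3 15.8
[407. 212.] 425 [ 347.6 -132.1] [ 59.6 439.8] 14.9 16.0
[355. 208.] 27 [ 410.2 -158.6] [25.4  8.7] 47.3 13.7
[199. 220.] 396 [387.4 314.3] [59.2 58.8] 6.7 15.7
[118. 232.] 32 [360.  560.7] [46.8  3.3] 5.2 11.0
[241. 246.] 125 [307.8 183.3] [58.4 20.7] 88.5 16.0
bedtop/board
[458.  66.] 539 [ 607.2 -223. ] [126.1 890.7] 40.5 54.1
[258.  72.] 26 [853.5 122. ] [10.6 25.6] 27.5 42.1
[356.  82.] 34 [ 802.2 -183.6] [40.4 10.4] 
[... 3935 characters left out ...]
3 71.6
[ 56. 231.] 633 [887.8 115.8] [938.5  56.2] 78.7 87.3
[193. 244.] 570 [764.9 326.2] [628.2  76.2] 60.7 82.6
[225. 254.] 192 [762.  349.3] [599.5  15.4] 49.3 98.1
[460. 282.] 1146 [542.8 575.5] [ 44.2 817.3] 88.3 71.3
[ 78. 270.] 245 [841.3 -78.1] [110.9  29.6] 78.5 88.2
[318. 287.] 134 [510.9 366.4] [72.4 20.8] 10.4 72.4
[ 97. 297.] 414 [902.5 282.7] [605.3  33.9] 78.6 78.6
[372. 313.] 220 [491.7 487.6] [27.9 76.7] 78.7 69.1
[115. 320.] 254 [856.9 109.7] [63.6 27.7] 75.5 89.7
[342. 331.] 236 [744.  506.2] [441.1  30.8] 15.9 69.2
[132. 345.] 207 [911.8 368.9] [431.9  27. ] 75.8 72.4
[146. 362.] 364 [912.1 389. ] [391.8  31.3] 73.8 89.5
[352. 381.] 56 [668.6 524.7] [ 7.6 24. ] 41.9 99.8
```

View pics/c.png

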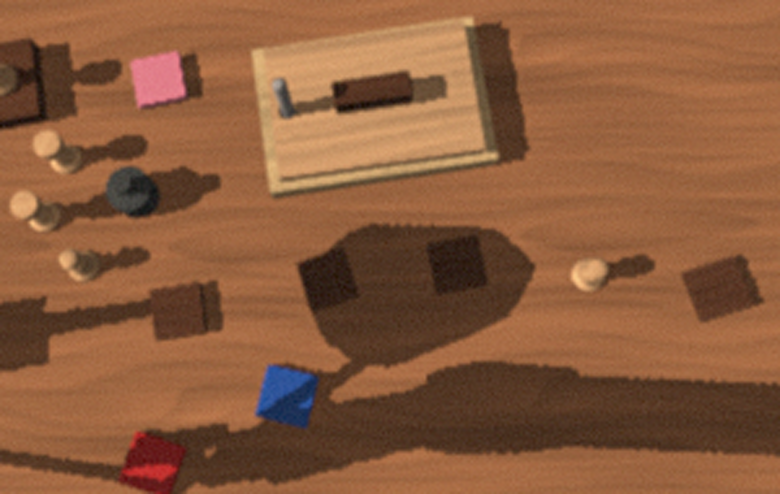

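The four walnut squares on the table read 16 mm high. The blue and red ones and the pink one are excluded by colour, and the dark block at (457,63) is about 54 mm high, out of reach and stacked. Next I measure precisely.

```bash
cat >> h.py <<'E'
def zrect(p,d,m,P,lo,hi,near,rad,zp,extra=None):
    """rect of surface band lo..hi around world xy `near`; contour pixels cast on plane zp"""
    mk=(d>0)&(P[...,2]>lo)&(P[...,2]<hi)&(np.hypot(P[...,0]-near[0],P[...,1]-near[1])<rad)
    if extra is not None: mk&=extra
    mk=cv2.morphologyEx(mk.astype(np.uint8),cv2.MORPH_OPEN,np.ones((3,3)))
    n,l,st,c=cv2.connectedComponentsWithStats(mk)
    if n<2: return None
    i=1+np.argmax(st[1:,4]); cs,_=cv2.findContours((l==i).astype(np.uint8),cv2.RETR_EXTERNAL,cv2.CHAIN_APPROX_NONE)
    c=max(cs,key=len)[:,0]; w=np.array([ray(m,u,v,zp)[:2] for u,v in c])*1000
    r=cv2.minAreaRect(w.astype(np.float32)); q=P[l==i]
    return np.round(r[0],1),np.round(r[1],1),round(r[2],1),round(float(np.median(q[:,2]))*1000,1),st[i,4]
def where(): s=manip.sense(); R=np.array(s["ee_rot"]); return np.array(s["position"])*1000,R
def go(x,y,z,yaw):
    """tool shifts (mm) and turn for target with tool down, tool x at yaw deg"""
    p,R=where(); d=R.T@(np.array([x,y,z])-p); y0=np.degrees(np.arctan2(R[1,0],R[0,0]))
    dy=(yaw-y0+90)%180-90
    print("tool yaw %.1f at"%y0,p.round(1),"shift",d.round(1),"rz %.3f"%(-np.radians(dy)),"tilt",R[:,2].round(4))
E
python3 - <<'E'
from h import *
for n in("top","scene"):
    z=np.load(n+".npz");p,d=z["p"],z["d"];m=optics.camera_model(n);P=cloud(d,m)
    for nm,c in(("A",(.387,.314)),("B",(.40,.145)),("C",(.42,.015)),("D",(.405,-.28))):
        print(n,nm,zrect(p,d,m,P,.009,.024,c,.07,.016))
    print(n,"board",zrect(p,d,m,P,.038,.056,(.63,.08),.2,.048))
    print(n,"bar",zrect(p,d,m,P,.074,.092,(.63,.08),.08,.084))
    print(n,"bedtop",zrect(p,d,m,P,.024,.036,(.63,.08),.25,.030))
    print(n,"knob",zrect(p,d,m,P,.066,.08,(.53,.366),.05,.074))
    r=(d>0)&(P[...,2]>.125)&(P[...,2]<.145)&(np.hypot(P[...,0]-.63,P[...,1]-.08)<.18);print("rod",P[r].mean(0),r.sum())
go(627,77,190,11)
E
```

```text
top A (array([389.6, 315.6]), array([60.3, 60.7]), 6.5, 16.1, np.int32(396))
top B (array([421.2, 140.9]), array([60. , 59.2]), 16.8, 16.0, np.int32(389))
top C (array([434.4, -10.7]), array([60.8, 60.3]), 9.3, 15.9, np.int32(388))
top D (array([ 397.4, -305.1]), array([59.7, 61.9]), 15.5, 16.1, np.int32(423))
top board (array([627.2,  81.4]), array([162.9, 240. ]), 6.2, 48.1, np.int32(3528))
top bar (array([626.8,  81.4]), array([32.5, 89.1]), 4.4, 83.4, np.int32(313))
top bedtop (array([574.2, 147.3]), array([ 90.8, 126.1]), 6.5, 29.9, np.int32(282))
top knob (array([530.2, 367.7]), array([21.6, 18.2]), 88.0, 74.3, np.int32(52))
rod [0.61497238 0.18012263 0.1358375 ] 29
scene A (array([395.8, 317.8]), array([64.7, 61. ]), 6.7, 15.3, np.int32(490))
scene B (array([427.2, 143.3]), array([64.6, 61.1]), 16.3, 15.4, np.int32(394))
scene C (array([441.3,  -8. ]), array([65.8, 62.8]), 9.4, 15.5, np.int32(326))
scene D (array([ 402.7, -301.6]), array([65.5, 66.5]), 16.1, 15.3, np.int32(214))
scene board (array([633.4,  84.5]), array([165., 246.]), 6.2, 47.8, np.int32(4672))
scene bar (array([634.2,  86. ]), array([34.3, 94.2]), 6.2, 83.4, np.int32(439))
scene bedtop (array([684.9, 125.7]), array([154.8, 319.6]), 39.5, 29.9, np.int32(1212))
scene knob (array([536.7, 370.2]), array([24.6, 23.9]), 41.4, 73.1, np.int32(112))
rod [0.62178601 0.18352637 0.13454412] 54
tool yaw 75.6 at [161.8 628.9 252.2] shift [-418.4  588.    63.2] rz 1.127 tilt [-6.0e-04 -2.3e-03 -1.0e+00]
```

arm_command:
  steps:
    - [0, [0, 0, 0], [0, 0, 0.121]]
    - [0, [0, 0, 0], [0, 0, 0.121]]
    - [0, [0, 0, 0], [0, 0, 0.121]]
    - [0, [0, 0, 0], [0, 0, 0.121]]
    - [0, [0, 0, 0], [0, 0, 0.121]]
  grip_force: 60

```text
time_s: 0.52
position: [0.1617, 0.6291, 0.2526]
ee_rot: [[0.76, 0.65, -0.0], [0.65, -0.76, -0.001], [-0.001, 0.001, -1.0]]
force: [-0.4, 0.7, -0.0]
opening: 0.0854
```

arm_command:
  steps:
    - [0, [0, 0, 0], [0, 0, 0.121]]
    - [0, [0, 0, 0], [0, 0, 0.121]]
    - [0, [0, 0, 0], [0, 0, 0.121]]
    - [0, [0, 0, 0], [0, 0, 0.121]]
    - [0, [0, 0, 0], [0, 0, 0.121]]

```text
time_s: 0.93
position: [0.1617, 0.6291, 0.2526]
ee_rot: [[0.995, 0.103, -0.001], [0.103, -0.995, -0.001], [-0.001, 0.001, -1.0]]
force: [0.1, -0.5, -0.2]
opening: 0.0854
```

arm_command:
  steps:
    - [0, [20, 30, 3], [0, 0, 0]]
    - [0, [20, 30, 3], [0, 0, 0]]
    - [0, [20, 30, 3], [0, 0, 0]]
    - [0, [20, 30, 3], [0, 0, 0]]
    - [0, [20, 30, 3], [0, 0, 0]]
    - [0, [20, 30, 3], [0, 0, 0]]
    - [0, [20, 30, 3], [0, 0, 0]]
    - [0, [20, 30, 3], [0, 0, 0]]

```text
time_s: 1.6
position: [0.3476, 0.4067, 0.2289]
ee_rot: [[0.994, 0.109, -0.001], [0.109, -0.994, -0.001], [-0.001, 0.0, -1.0]]
force: [1.2, 0.1, 0.1]
opening: 0.0855
```

arm_command:
  steps:
    - [0, [20, 30, 3], [0, 0, 0]]
    - [0, [20, 30, 3], [0, 0, 0]]
    - [0, [20, 30, 3], [0, 0, 0]]
    - [0, [20, 30, 3], [0, 0, 0]]
    - [0, [20, 30, 3], [0, 0, 0]]
    - [0, [20, 30, 3], [0, 0, 0]]
    - [0, [20, 30, 3], [0, 0, 0]]
    - [0, [20, 30, 3], [0, 0, 0]]

```text
time_s: 2.27
position: [0.5328, 0.1857, 0.2048]
ee_rot: [[0.994, 0.109, -0.001], [0.109, -0.994, -0.0], [-0.001, 0.0, -1.0]]
force: [0.5, -0.1, 0.2]
opening: 0.0854
```

Run:
```python
from h import *
go(627,81,190,6.2)
```

```text
tool yaw 6.3 at [532.8 185.7 204.8] shift [ 82.2 114.4  14.7] rz 0.001 tilt [-1.e-03 -1.e-04 -1.e+00]
```

arm_command:
  steps:
    - [0, [20, 28, 0], [0, 0, 0]]
    - [0, [20, 28, 0], [0, 0, 0]]
    - [0, [20, 28, 0], [0, 0, 0]]
    - [0, [20, 28, 0], [0, 0, 0]]
    - [0, [2, 2, 0], [0, 0, 0]]
    - [0, [0, 0, 0], [0, 0, 0]]

```text
time_s: 2.77
position: [0.627, 0.0792, 0.2046]
ee_rot: [[0.995, 0.103, -0.0], [0.103, -0.995, -0.002], [-0.001, 0.002, -1.0]]
force: [-0.0, 0.5, 0.1]
opening: 0.0853
```

Run:
```python
from h import *
go(627,81,190,6.2)
p,d,m=grab("wrist"); P=cloud(d,m); save("w1.png",p)
print(np.round(m["world_from_camera"],3).tolist(),m["cx"],m["cy"],m["vertical_fov"])
print("bar",zrect(p,d,m,P,.076,.092,(.63,.08),.09,.084))
print("board",zrect(p,d,m,P,.040,.056,(.63,.08),.25,.048))
r=(d>0)&(P[...,2]>.13)&(P[...,2]<.146)&(np.hypot(P[...,0]-.615,P[...,1]-.18)<.05);print("rod",P[r].mean(0),r.sum())
```

```text
tool yaw 5.9 at [627.   79.2 204.6] shift [ 0.2 -1.9 14.6] rz -0.005 tilt [-3.0e-04 -2.2e-03 -1.0e+00]
[[0.995, 0.099, 0.031, 0.62], [0.104, -0.949, -0.299, 0.155], [-0.001, 0.3, -0.954, 0.325], [0.0, 0.0, 0.0, 1.0]] 260.3549914240636 191.56725486036342 58.77365646150271
bar (array([630.6,  82.5]), array([29.6, 89.4]), 6.3, 83.8, np.int32(4618))
board (array([630.8,  81.5]), array([160. , 239.7]), 6.3, 48.0, np.int32(48010))
rod [0.61894565 0.18005708 0.13793216] 825
```

View pics/w1.png

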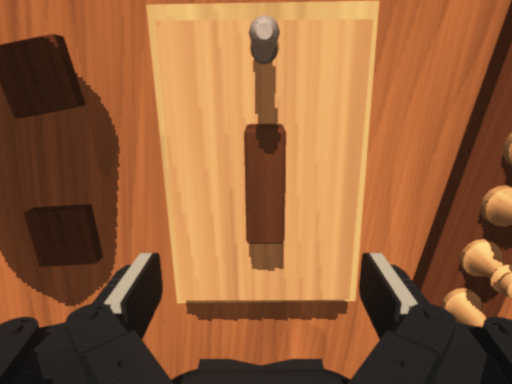

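The picture shows the board with its bar centred at about (266,185), the rod tip at (265,30) and the fingers astride. The rect sizes match the description (160x240, 30x90). I descend to the bar and grip.

arm_command:
  steps:
    - [0, [4, -2, 20], [0, 0, -0.007]]
    - [0, [0, 0, 25], [0, 0, 0]]
    - [0, [0, 0, 25], [0, 0, 0]]
    - [0, [0, 0, 25], [0, 0, 0]]
    - [0, [0, 0, 18], [0, 0, 0]]
    - [0, [0, 0, 10], [0, 0, 0]]
    - [0, [0, 0, 5], [0, 0, 0]]
    - [0, [0, 0, 0], [0, 0, 0]]

```text
time_s: 3.48
position: [0.629, 0.0866, 0.0765]
ee_rot: [[0.993, 0.118, -0.002], [0.118, -0.993, 0.001], [-0.002, -0.001, -1.0]]
force: [1.1, 0.5, 0.5]
opening: 0.0856
```

arm_command:
  steps:
    - [1, [0, 0, 0], [0, 0, 0]]
    - [1, [0, 0, 0], [0, 0, 0]]
    - [1, [0, 0, 0], [0, 0, 0]]
    - [1, [0, 0, 0], [0, 0, 0]]
    - [1, [0, 0, 0], [0, 0, 0]]
    - [1, [0, 0, 0], [0, 0, 0]]
    - [1, [0, 0, 0], [0, 0, 0]]
    - [1, [0, 0, 0], [0, 0, 0]]
  grip_force: 80

```text
time_s: 4.15
position: [0.6306, 0.0851, 0.0784]
ee_rot: [[0.993, 0.116, 0.002], [0.116, -0.993, 0.0], [0.002, -0.0, -1.0]]
force: [-1.1, -0.7, 5.2]
opening: 0.0287
```

arm_command:
  steps:
    - [1, [0, 0, 0], [0, 0, 0]]
    - [1, [0, 0, 0], [0, 0, 0]]
    - [1, [0, 0, -2], [0, 0, 0]]
    - [1, [0, 0, -3], [0, 0, 0]]
    - [1, [0, 0, -5], [0, 0, 0]]
    - [1, [0, 0, 0], [0, 0, 0]]

```text
time_s: 4.65
position: [0.6297, 0.0852, 0.0873]
ee_rot: [[0.993, 0.116, -0.001], [0.116, -0.993, -0.0], [-0.001, 0.0, -1.0]]
force: [0.7, 0.2, -5.6]
opening: 0.0289
```

Run:
```python
from h import *
go(630.5,82,76,6.3); s=manip.sense(); print(s["force"],s["ft_torque"])
```

```text
tool yaw 6.7 at [629.7  85.2  87.3] shift [ 0.4  3.3 11.3] rz 0.006 tilt [-5.e-04 -1.e-04 -1.e+00]
[ 0.70882208  0.20404001 -5.62589614] [ 0.02199053 -0.02596582 -0.01030063]
```

arm_command:
  steps:
    - [1, [0, 0, -10], [0, 0, 0]]
    - [1, [0, 0, -16], [0, 0, 0]]
    - [1, [0, 0, -20], [0, 0, 0]]
    - [1, [0, 0, -20], [0, 0, 0]]
    - [1, [0, 0, -20], [0, 0, 0]]
    - [1, [0, 0, -20], [0, 0, 0]]
    - [1, [0, 0, -16], [0, 0, 0]]
    - [1, [0, 0, -6], [0, 0, 0]]

```text
time_s: 5.32
position: [0.6312, 0.085, 0.2187]
ee_rot: [[0.993, 0.116, 0.005], [0.116, -0.993, 0.0], [0.005, 0.0, -1.0]]
force: [0.5, 0.3, -4.9]
opening: 0.0289
```

arm_command:
  steps:
    - [1, [0, 0, 0], [0, 0, 0]]
    - [1, [0, 0, 0], [0, 0, 0]]

```text
time_s: 5.48
position: [0.6293, 0.0852, 0.2148]
ee_rot: [[0.993, 0.116, -0.001], [0.116, -0.993, -0.0], [-0.001, -0.0, -1.0]]
force: [-0.5, -0.1, -6.0]
opening: 0.0287
```

Run:
```python
from h import *
go(658,-228,120,6.3); s=manip.sense(); print(s["force"],s["ft_torque"],s["opening"])
p,d,m=grab("scene"); save("s2.png",p[100:330,100:400])
```

```text
tool yaw 6.6 at [629.3  85.2 214.8] shift [ -7.6 314.4  94.8] rz 0.006 tilt [-0.0013 -0.     -1.    ]
[-0.49155753 -0.08756517 -5.95763094] [0.01909814 0.02934806 0.01799035] 0.028726579747137444
```

View pics/s2.png

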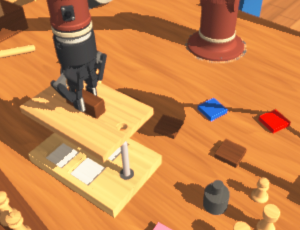

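The board is clear of the rod (rod tip under the hole, about (125,145) in the crop). I move it to the rest patch.

arm_command:
  steps:
    - [1, [-1, 20, 0], [0, 0, 0]]
    - [1, [-1, 40, 0], [0, 0, 0]]
    - [1, [-1, 40, 0], [0, 0, 0]]
    - [1, [-1, 40, 0], [0, 0, 0]]
    - [1, [-1, 40, 0], [0, 0, 0]]
    - [1, [-1, 40, 0], [0, 0, 0]]
    - [1, [-1, 40, 0], [0, 0, 0]]
    - [1, [-1, 34, 0], [0, 0, 0]]

```text
time_s: 6.2
position: [0.6546, -0.2114, 0.2132]
ee_rot: [[0.994, 0.113, -0.004], [0.113, -0.994, -0.001], [-0.004, 0.0, -1.0]]
force: [0.1, -1.0, -4.7]
opening: 0.0287
```

arm_command:
  steps:
    - [1, [0, 20, 0], [0, 0, 0]]
    - [1, [0, 0, 15], [0, 0, 0]]
    - [1, [0, 0, 25], [0, 0, 0]]
    - [1, [0, 0, 25], [0, 0, 0]]
    - [1, [0, 0, 25], [0, 0, 0]]
    - [1, [0, 0, 25], [0, 0, 0]]
    - [1, [0, 0, 20], [0, 0, 0]]
    - [1, [0, 0, 10], [0, 0, 0]]

```text
time_s: 6.87
position: [0.6551, -0.2261, 0.0647]
ee_rot: [[0.993, 0.116, -0.009], [0.116, -0.993, 0.004], [-0.009, -0.005, -1.0]]
force: [-1.3, 0.6, -6.4]
opening: 0.0283
```

arm_command:
  steps:
    - [1, [0, 0, 5], [0, 0, 0]]
    - [1, [0, 0, 4], [0, 0, 0]]
    - [1, [0, 0, 3], [0, 0, 0]]
    - [1, [0, 0, 0], [0, 0, 0]]
    - [1, [0, 0, 0], [0, 0, 0]]

```text
time_s: 7.28
position: [0.659, -0.2279, 0.0595]
ee_rot: [[0.993, 0.116, 0.002], [0.116, -0.993, -0.001], [0.002, 0.001, -1.0]]
force: [-0.5, -0.3, -4.6]
opening: 0.0284
```

Run:
```python
from h import *
go(658,-228,48.4,6.3); s=manip.sense(); print(s["force"],s["ft_torque"],s["opening"])
```

```text
tool yaw 6.7 at [ 659.  -227.9   59.5] shift [-1.  -0.  11.1] rz 0.006 tilt [ 1.9e-03 -7.0e-04 -1.0e+00]
[-0.46669827 -0.26198275 -4.61792662] [ 0.04195864 -0.05463108 -0.00389725] 0.028367124904330947
```

arm_command:
  steps:
    - [1, [0, 0, 4], [0, 0, 0]]
    - [1, [0, 0, 3], [0, 0, 0]]
    - [1, [0, 0, 2], [0, 0, 0]]
    - [1, [0, 0, 1], [0, 0, 0]]
    - [1, [0, 0, 1], [0, 0, 0]]
    - [1, [0, 0, 0], [0, 0, 0]]
    - [1, [0, 0, 0], [0, 0, 0]]

```text
time_s: 7.87
position: [0.6582, -0.2276, 0.0484]
ee_rot: [[0.993, 0.116, -0.0], [0.116, -0.993, 0.0], [-0.0, -0.0, -1.0]]
force: [-4.9, 1.9, 3.5]
opening: 0.0291
```

arm_command:
  steps:
    - [0, [0, 0, 0], [0, 0, 0]]
    - [0, [0, 0, 0], [0, 0, 0]]
    - [0, [0, 0, 0], [0, 0, 0]]
    - [0, [0, 0, 0], [0, 0, 0]]
    - [0, [0, 0, 0], [0, 0, 0]]
    - [0, [0, 0, 0], [0, 0, 0]]

```text
time_s: 8.37
position: [0.6586, -0.2278, 0.0473]
ee_rot: [[0.993, 0.116, 0.0], [0.116, -0.993, -0.0], [0.0, 0.0, -1.0]]
force: [1.1, -0.7, -0.2]
opening: 0.0852
```

Run:
```python
from h import *
go(658,-228,48.4,6.3); s=manip.sense(); print(s["force"],s["ft_torque"],s["opening"])
```

```text
tool yaw 6.6 at [ 658.6 -227.8   47.3] shift [-0.6  0.1 -1.1] rz 0.006 tilt [ 5.e-04 -4.e-04 -1.e+00]
[ 1.13981191 -0.65045844 -0.22889154] [-0.05689333 -0.01955259 -0.00429831] 0.08517520300929363
```

arm_command:
  steps:
    - [0, [0, 0, -10], [0, 0, 0]]
    - [0, [0, 0, -30], [0, 0, 0]]
    - [0, [0, 0, -40], [0, 0, 0]]
    - [0, [0, 0, -40], [0, 0, 0]]
    - [0, [0, 0, -30], [0, 0, 0]]
    - [0, [0, 0, -10], [0, 0, 0]]
    - [0, [0, 0, 0], [0, 0, 0]]

```text
time_s: 8.95
position: [0.6602, -0.2287, 0.2124]
ee_rot: [[0.993, 0.116, 0.009], [0.116, -0.993, -0.003], [0.008, 0.004, -1.0]]
force: [0.7, -0.3, -0.6]
opening: 0.0854
```

arm_command:
  steps:
    - [0, [-38, 7, 0], [0, 0, 0]]
    - [0, [-38, 7, 0], [0, 0, 0]]
    - [0, [-38, 7, 0], [0, 0, 0]]
    - [0, [-38, 7, 0], [0, 0, 0]]
    - [0, [-38, 7, 0], [0, 0, 0]]
    - [0, [-38, 6, 0], [0, 0, 0]]
    - [0, [-38, 6, 0], [0, 0, -0.075]]
    - [0, [-3, 0, 0], [0, 0, -0.08]]

```text
time_s: 9.62
position: [0.3869, -0.3075, 0.2058]
ee_rot: [[0.965, 0.261, -0.01], [0.261, -0.965, 0.002], [-0.009, -0.005, -1.0]]
force: [-1.6, 0.2, 0.2]
opening: 0.0851
```

arm_command:
  steps:
    - [0, [0, 0, 0], [0, 0, 0]]
    - [0, [0, 0, 0], [0, 0, 0]]
    - [0, [0, 0, 0], [0, 0, 0]]

```text
time_s: 9.87
position: [0.3979, -0.3047, 0.2065]
ee_rot: [[0.963, 0.268, -0.0], [0.268, -0.963, 0.001], [0.0, -0.001, -1.0]]
force: [1.7, 0.1, -0.1]
opening: 0.0855
```

```bash
cat >> h.py <<'E'
def tile(near,lo=.009,hi=.024,zp=.016,rad=.07,n="wrist"):
    p,d,m=grab(n);P=cloud(d,m);r=zrect(p,d,m,P,lo,hi,near,rad,zp);print("tile",n,r);return p,r
E
python3 - <<'E'
from h import *
p,r=tile((.397,-.305)); go(*r[0],32,r[2]); save("w2.png",p)
p,d,m=grab("top"); P=cloud(d,m)
bb=(d>0)&(P[...,2]>.024)&(P[...,2]<.036)
print("bed",zrect(p,d,m,P,.024,.036,(.63,.08),.17,.030))
Q=p.copy(); save("t3.png",cv2.resize(p[90:230,170:440],None,fx=2.8,fy=2.8,interpolation=cv2.INTER_CUBIC))
print("board",zrect(p,d,m,P,.009,.026,(.66,-.23),.2,.018))
E
```

```text
tile wrist (array([ 399.3, -306. ]), array([59.7, 60.1]), 16.1, 16.0, np.int32(3954))
tool yaw 15.6 at [ 398.1 -304.7  206.6] shift [  0.8   1.7 174.6] rz -0.008 tilt [-2.e-04  8.e-04 -1.e+00]
bed (array([627.9,  81.4]), array([181.5, 269.9]), 6.8, 29.9, np.int32(3168))
board (array([ 656.3, -230.1]), array([162.3, 242.2]), 6.5, 18.0, np.int32(3439))
```

View pics/w2.png

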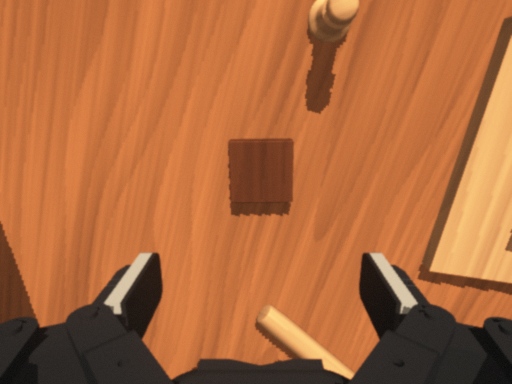

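View pics/t3.png

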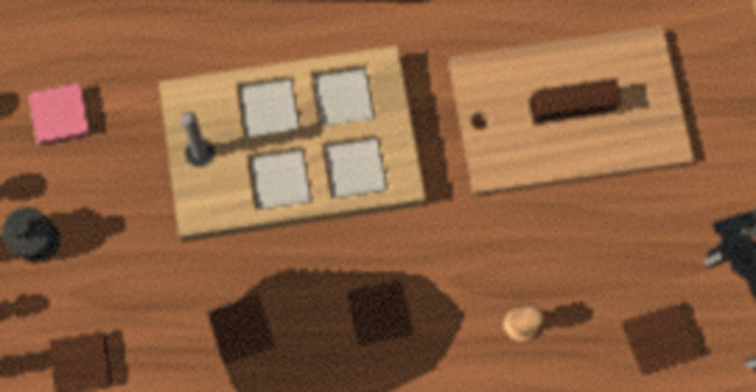

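The wrist view shows tile D at (261,172), square between the jaws. In the top view all four pocket pads are bright and the board lies flat on the rest patch, clear of everything. I descend partly and check the fingertip height.

arm_command:
  steps:
    - [0, [1, 2, 20], [0, 0, -0.008]]
    - [0, [0, 0, 30], [0, 0, 0]]
    - [0, [0, 0, 30], [0, 0, 0]]
    - [0, [0, 0, 30], [0, 0, 0]]
    - [0, [0, 0, 25], [0, 0, 0]]
    - [0, [0, 0, 20], [0, 0, 0]]
    - [0, [0, 0, 10], [0, 0, 0]]
    - [0, [0, 0, 2], [0, 0, 0]]

```text
time_s: 10.63
position: [0.3981, -0.3062, 0.0383]
ee_rot: [[0.961, 0.277, -0.003], [0.277, -0.961, 0.002], [-0.002, -0.003, -1.0]]
force: [-0.5, 0.6, -0.0]
opening: 0.0854
```

arm_command:
  steps:
    - [0.2, [0, 0, 0], [0, 0, 0]]
    - [0.2, [0, 0, 0], [0, 0, 0]]
    - [0.2, [0, 0, 0], [0, 0, 0]]
  grip_force: 40

```text
time_s: 10.88
position: [0.399, -0.3079, 0.0415]
ee_rot: [[0.961, 0.276, 0.002], [0.276, -0.961, -0.002], [0.002, 0.002, -1.0]]
force: [0.3, -1.0, 0.5]
opening: 0.0683
```

Run:
```python
from h import *
p,d,m=grab("wrist");P=cloud(d,m); go(399.3,-306,30,16); s=manip.sense(); print(s["opening"])
t=np.array(s["position"]);R=np.array(s["ee_rot"]); L=(P-t)@R*1000
k=(d>0)&(abs(L[...,1])<14)&(abs(L[...,0])<60)&(abs(L[...,0])>25)&(P[...,2]>.018)&(P[...,2]<.08)
for sg in(-1,1):
    q=L[k&(np.sign(L[...,0])==sg)]; print(len(q), "max z ahead",np.percentile(q[:,2],[90,97,99.5]).round(1) if len(q) else 0, np.percentile(q[:,0],[2,50,98]).round(1))
print("tile",zrect(p,d,m,P,.009,.024,(.399,-.306),.07,.016))
```

```text
tool yaw 16.0 at [ 398.9 -307.8   41.5] shift [ 0.9 -1.7 11.5] rz -0.000 tilt [ 0.0021 -0.0016 -1.    ]
0.06834875146721159
5734 max z ahead [ 2.1  9.1 12.9] [-57.8 -39.  -33.1]
5554 max z ahead [ 2.2  9.  13.2] [34.5 40.2 58.4]
tile (array([ 399.1, -305.3]), array([59.4, 61.5]), 16.2, 16.0, np.int32(14687))
```

arm_command:
  steps:
    - [0.2, [1, -2, 6], [0, 0, 0]]
    - [0.2, [0, 0, 6], [0, 0, 0]]
    - [0.2, [0, 0, 4], [0, 0, 0]]
    - [0.2, [0, 0, 1.5], [0, 0, 0]]
    - [0.2, [0, 0, 0], [0, 0, 0]]
    - [0.2, [0, 0, 0], [0, 0, 0]]

```text
time_s: 11.43
position: [0.3984, -0.3052, 0.0226]
ee_rot: [[0.961, 0.275, -0.0], [0.275, -0.961, 0.0], [-0.0, -0.0, -1.0]]
force: [-0.3, -0.1, 0.2]
opening: 0.0683
```

arm_command:
  steps:
    - [0.5, [0, 0, 0], [0, 0, 0]]
    - [0.5, [0, 0, 0], [0, 0, 0]]
    - [0.5, [0, 0, 0], [0, 0, 0]]
    - [0.5, [0, 0, 0], [0, 0, 0]]
  grip_force: 40

```text
time_s: 11.77
position: [0.3986, -0.3053, 0.0231]
ee_rot: [[0.961, 0.275, 0.0], [0.275, -0.961, -0.0], [0.0, 0.0, -1.0]]
force: [-1.1, -0.6, 2.9]
opening: 0.059
```

arm_command:
  steps:
    - [0.5, [0, 0, -4], [0, 0, 0]]
    - [0.5, [0, 0, -6], [0, 0, 0]]
    - [0.5, [0, 0, -20], [0, 0, 0]]
    - [0.5, [0, 0, -30], [0, 0, 0]]
    - [0.5, [0, 0, -40], [0, 0, 0]]
    - [0.5, [0, 0, -40], [0, 0, 0]]
    - [0.5, [0, 0, -30], [0, 0, 0]]
    - [0.5, [0, 0, -10], [0, 0, 0]]

```text
time_s: 12.43
position: [0.4002, -0.3067, 0.2081]
ee_rot: [[0.961, 0.275, 0.008], [0.275, -0.961, -0.005], [0.006, 0.007, -1.0]]
force: [-0.4, 0.2, -0.7]
opening: 0.0587
```

Run:
```python
from h import *
p,d,m=grab("wrist");P=cloud(d,m); go(680,20,220,6.3); s=manip.sense(); print(s["opening"])
t=np.array(s["position"]);R=np.array(s["ee_rot"]); L=(P-t)@R*1000
k=(d>0)&(abs(L[...,1])<45)&(abs(L[...,0])<27)&(L[...,2]>0)&(L[...,2]<50)
q=L[k];print(len(q),np.percentile(q,[1,50,99],axis=0).round(1))
```

```text
tool yaw 16.0 at [ 400.4 -306.7  208. ] shift [ 358.9 -237.   -11.5] rz 0.169 tilt [ 0.0083 -0.0055 -1.    ]
0.05880628373540402
17099 [[-26.4 -28.6   5.8]
 [ -0.1  -4.1   7.1]
 [ 26.4  30.2  19.4]]
```

arm_command:
  steps:
    - [0.5, [18, -12, -1], [0, 0, 0]]
    - [0.5, [33, -22, -1], [0, 0, 0]]
    - [0.5, [33, -22, -1], [0, 0, 0]]
    - [0.5, [33, -22, -1], [0, 0, 0]]
    - [0.5, [33, -22, -1], [0, 0, 0]]
    - [0.5, [33, -22, -1], [0, 0, 0]]
    - [0.5, [33, -22, -1], [0, 0, 0]]
    - [0.5, [33, -22, -1], [0, 0, 0]]

```text
time_s: 13.15
position: [0.5923, -0.075, 0.2099]
ee_rot: [[0.961, 0.276, -0.002], [0.276, -0.961, 0.0], [-0.002, -0.001, -1.0]]
force: [0.5, -0.1, -0.3]
opening: 0.0587
```

arm_command:
  steps:
    - [0.5, [33, -22, 0], [0, 0, 0]]
    - [0.5, [33, -22, 0], [0, 0, 0]]
    - [0.5, [28, -17, 0], [0, 0, 0.085]]
    - [0.5, [14, -10, 0], [0, 0, 0.085]]
    - [0.5, [0, 0, 0], [0, 0, 0]]
    - [0.5, [0, 0, 0], [0, 0, 0]]
    - [0.5, [0, 0, 0], [0, 0, 0]]

```text
time_s: 13.73
position: [0.6764, 0.0186, 0.2098]
ee_rot: [[0.994, 0.108, -0.003], [0.108, -0.994, -0.002], [-0.003, 0.001, -1.0]]
force: [-0.1, 0.0, 1.0]
opening: 0.059
```

```bash
cat >> h.py <<'E'
def pockets(near=None):
    p,d,m=grab("wrist");P=cloud(d,m)
    g=p.astype(int);br=(g.min(-1)>120)&(g.max(-1)-g.min(-1)<45)&(d>0)&(P[...,2]<.03)&(P[...,2]>.005)&(np.hypot(P[...,0]-.63,P[...,1]-.08)<.15)
    mk=cv2.morphologyEx(br.astype(np.uint8),cv2.MORPH_OPEN,np.ones((3,3)));n,l,st,c=cv2.connectedComponentsWithStats(mk)
    for i in range(1,n):
        if st[i,4]<800: continue
        q=P[l==i]; r=cv2.minAreaRect((q[:,:2]*1000).astype(np.float32)); print("pad",c[i].round(),np.round(r[0],1),np.round(r[1],1),round(r[2],1),"z",np.round(np.median(q[:,2])*1000,1))
    return p,d,m,P
E
python3 - <<'E'
from h import *
p,d,m,P=pockets(); save("w4.png",p); go(680,20,220,6.3)
print("bed",zrect(p,d,m,P,.026,.034,(.63,.08),.2,.030))
E
```

```text
pad [264.  75.] [670.5 102.3] [56.1 54.9] 6.4 z 23.8
pad [166.  77.] [587.1  91.4] [56.7 52.1] 7.0 z 22.7
pad [174. 172.] [597.    8.4] [56.2 52.9] 6.7 z 23.6
pad [265. 171.] [680.6  17.8] [55.3 50.7] 7.2 z 22.1
tool yaw 6.1 at [676.5  17.9 210.3] shift [ 3.7 -1.6 -9.7] rz -0.003 tilt [-0.002  -0.0016 -1.    ]
bed (array([634.4,  50.6]), array([180. , 208.1]), 6.8, 30.0, np.int32(23541))
```

View pics/w4.png

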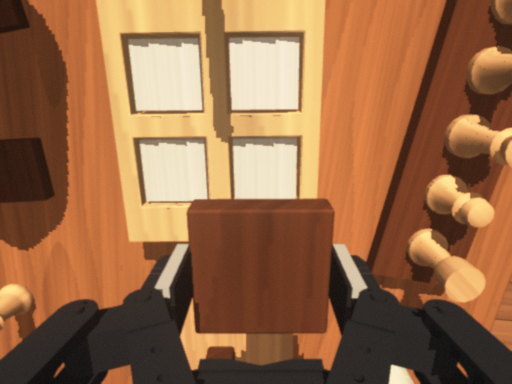

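The view shows the held tile at (261,265), pads at (264,75), (166,77), (174,172), (265,171), with the lower ones partly hidden. I get the pocket mouths from the holes in the bed-top plane.

```bash
cat >> h.py <<'E'
def mouths():
    p,d,m=grab("wrist");P=cloud(d,m);f=f_of(m)
    mk=((d>0)&(abs(P[...,2]-.030)<.0022)&(np.hypot(P[...,0]-.63,P[...,1]-.08)<.19)).astype(np.uint8)
    mk=cv2.morphologyEx(mk,cv2.MORPH_CLOSE,np.ones((3,3)))
    cs,h=cv2.findContours(mk,cv2.RETR_CCOMP,cv2.CHAIN_APPROX_NONE); out=[]
    for c,hh in zip(cs,h[0]):
        if hh[3]<0 or cv2.contourArea(c)<800: continue
        w=np.array([ray(m,u,v,.030)[:2] for u,v in c[:,0]])*1000; r=cv2.minAreaRect(w.astype(np.float32))
        print("mouth",c[:,0].mean(0).round(),np.round(r[0],1),np.round(r[1],1),round(r[2],1)); out.append(r)
    return p,d,m,P
E
python3 - <<'E'
from h import *
p,d,m,P=mouths()
E
```

```text
mouth [164.  72.] [587.6  93.1] [65.2 64.9] 6.5
mouth [264.  71.] [670.5 103. ] [65.3 65.1] 6.8
```

arm_command:
  steps:
    - [0.5, [0, 0, 30], [0, 0, 0]]
    - [0.5, [0, 0, 40], [0, 0, 0]]
    - [0.5, [0, 0, 30], [0, 0, 0]]
    - [0.5, [0, 0, 20], [0, 0, 0]]
    - [0.5, [0, 0, 10], [0, 0, 0]]
    - [0.5, [0, 0, 0], [0, 0, 0]]
    - [0.5, [0, 0, 0], [0, 0, 0]]
    - [0.5, [0, 0, 0], [0, 0, 0]]

```text
time_s: 14.5
position: [0.679, 0.0193, 0.083]
ee_rot: [[0.994, 0.108, 0.004], [0.108, -0.994, -0.0], [0.004, 0.001, -1.0]]
force: [0.5, 0.3, 0.2]
opening: 0.0588
```

Run:
```python
from h import *
go(680.2,19.8,49,6.5)
```

```text
tool yaw 6.2 at [679.   19.3  83. ] shift [ 1.1 -0.4 34. ] rz -0.005 tilt [ 4.1e-03 -3.0e-04 -1.0e+00]
```

arm_command:
  steps:
    - [0.5, [1, 0, 12], [0, 0, -0.005]]
    - [0.5, [0, 0, 9], [0, 0, 0]]
    - [0.5, [0, 0, 5], [0, 0, 0]]
    - [0.5, [0, 0, 2], [0, 0, 0]]
    - [0.5, [0, 0, 0], [0, 0, 0]]
    - [0.5, [0, 0, 0], [0, 0, 0]]
    - [0.5, [0, 0, 0], [0, 0, 0]]

```text
time_s: 15.08
position: [0.6787, 0.0201, 0.053]
ee_rot: [[0.994, 0.114, 0.0], [0.114, -0.994, -0.0], [0.0, 0.0, -1.0]]
force: [-0.4, 0.1, -1.2]
opening: 0.0589
```

Run:
```python
from h import *
go(680.2,19.8,49,6.5); p,d,m=grab("wrist"); save("w5.png",p)
```

```text
tool yaw 6.5 at [678.7  20.1  53. ] shift [1.4 0.4 4. ] rz 0.001 tilt [ 4.e-04 -2.e-04 -1.e+00]
```

View pics/w5.png

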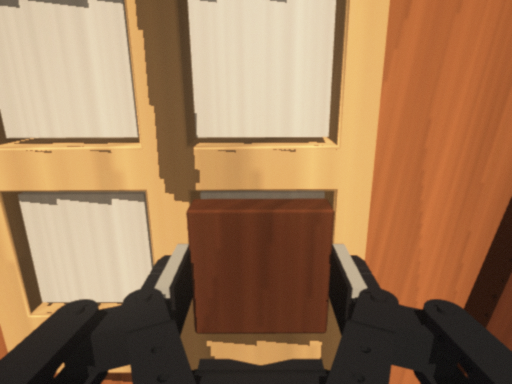

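The tile stands about 1.5 mm left of the pocket (tile edges 190 to 333, pocket about 198 to 335). I nudge +x, lower and release.

arm_command:
  steps:
    - [0.5, [1.5, 0, 0], [0, 0, 0]]
    - [0.5, [0, 0, 2], [0, 0, 0]]
    - [0.5, [0, 0, 2], [0, 0, 0]]
    - [0.5, [0, 0, 1], [0, 0, 0]]
    - [0.5, [0, 0, 0], [0, 0, 0]]
    - [0.5, [0, 0, 0], [0, 0, 0]]

```text
time_s: 15.63
position: [0.6799, 0.0203, 0.0477]
ee_rot: [[0.994, 0.114, -0.0], [0.114, -0.994, -0.0], [-0.0, 0.0, -1.0]]
force: [-0.1, -0.1, -0.5]
opening: 0.0587
```

arm_command:
  steps:
    - [0, [0, 0, 0], [0, 0, 0]]
    - [0, [0, 0, 0], [0, 0, 0]]
    - [0, [0, 0, 0], [0, 0, 0]]
    - [0, [0, 0, 0], [0, 0, 0]]
    - [0, [0, 0, -10], [0, 0, 0]]
    - [0, [0, 0, -20], [0, 0, 0]]
    - [0, [0, 0, -30], [0, 0, 0]]
    - [0, [0, 0, -30], [0, 0, 0]]

```text
time_s: 16.3
position: [0.6795, 0.0203, 0.1387]
ee_rot: [[0.994, 0.114, -0.002], [0.114, -0.994, -0.0], [-0.002, 0.0, -1.0]]
force: [0.3, -0.1, -0.1]
opening: 0.0855
```

arm_command:
  steps:
    - [1, [0, 0, -30], [0, 0, 0]]
    - [1, [0, 0, -20], [0, 0, 0]]
    - [1, [0, 0, 0], [0, 0, 0]]
    - [1, [0, 0, 0], [0, 0, 0]]

```text
time_s: 16.63
position: [0.6809, 0.0202, 0.1903]
ee_rot: [[0.994, 0.114, 0.004], [0.114, -0.994, 0.0], [0.004, 0.0, -1.0]]
force: [-0.2, 0.1, -0.3]
opening: 0.0391
```

Run:
```python
from h import *
p,d,m,P=mouths(); save("w6.png",p); go(680.2,19.8,49,6.5); print(manip.sense()["opening"])
k=(d>0)&(P[...,2]<.06)&(P[...,2]>.01)&(np.hypot(P[...,0]-.68,P[...,1]-.02)<.045)
for nm,a,b in(("hi",.033,.045),("top",.0285,.0315)): q=P[k&(P[...,2]>a)&(P[...,2]<b)]; print(nm,len(q),np.median(q[:,2]).round(4) if len(q) else 0)
print("t",zrect(p,d,m,P,.034,.046,(.68,.02),.05,.039))
```

```text
mouth [256. 169.] [680.5  18.8] [65.4 66.3] 6.5
mouth [160. 177.] [597.5  10.3] [65.2 64.4] 6.5
mouth [258.  73.] [670.6 102.9] [65.2 64.2] 6.6
mouth [150.  73.] [587.5  93.3] [65.1 64.1] 6.6
tool yaw 6.5 at [679.8  20.4 188.3] shift [  0.3   0.7 139.3] rz 0.001 tilt [ 2.e-04  2.e-04 -1.e+00]
0.030651474565607777
hi 5008 0.0379
top 2878 0.03
t (array([680.6,  19.8]), array([59.6, 59.3]), 6.5, 37.9, np.int32(4999))
```

View pics/w6.png

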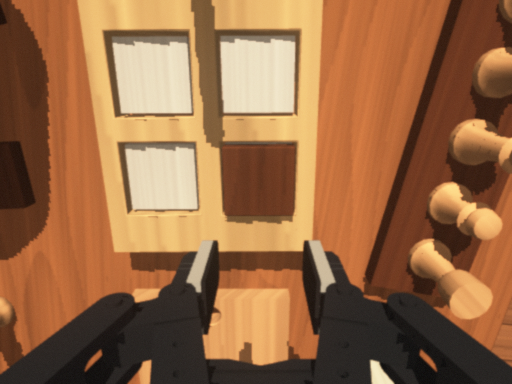

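Tile 1 is in pocket 1, flat (top 37.9 mm). I press it now with shut fingers.

arm_command:
  steps:
    - [1, [0, 0, 20], [0, 0, 0]]
    - [1, [0, 0, 30], [0, 0, 0]]
    - [1, [0, 0, 30], [0, 0, 0]]
    - [1, [0, 0, 22], [0, 0, 0]]
    - [1, [0, 0, 14], [0, 0, 0]]
    - [1, [0, 0, 8], [0, 0, 0]]
    - [1, [0, 0, 3], [0, 0, 0]]
    - [1, [0, 0, 0], [0, 0, 0]]

```text
time_s: 17.35
position: [0.6801, 0.0202, 0.0606]
ee_rot: [[0.994, 0.114, -0.0], [0.114, -0.994, -0.0], [-0.0, 0.0, -1.0]]
force: [-0.5, -0.8, 0.5]
opening: 0.0002
```

arm_command:
  steps:
    - [1, [0, 0, 2], [0, 0, 0]]
    - [1, [0, 0, 2], [0, 0, 0]]
    - [1, [0, 0, 2], [0, 0, 0]]
    - [1, [0, 0, 0], [0, 0, 0]]

```text
time_s: 17.68
position: [0.6815, 0.0202, 0.0566]
ee_rot: [[0.993, 0.114, 0.004], [0.114, -0.994, -0.0], [0.004, 0.001, -1.0]]
force: [0.2, 0.5, 3.5]
opening: -0.0
```

arm_command:
  steps:
    - [1, [0, 0, 1], [0, 0, 0]]
    - [1, [0, 0, 1], [0, 0, 0]]
    - [1, [0, 0, 1], [0, 0, 0]]
    - [1, [0, 0, 0], [0, 0, 0]]

```text
time_s: 18.02
position: [0.6815, 0.0202, 0.0535]
ee_rot: [[0.993, 0.114, 0.004], [0.114, -0.993, -0.0], [0.004, 0.001, -1.0]]
force: [0.2, 0.3, 4.8]
opening: -0.0001
```

arm_command:
  steps:
    - [1, [0, 0, 1], [0, 0, 0]]
    - [1, [0, 0, 1], [0, 0, 0]]
    - [1, [0, 0, 1], [0, 0, 0]]
    - [1, [0, 0, 0], [0, 0, 0]]

```text
time_s: 18.35
position: [0.6816, 0.0202, 0.0521]
ee_rot: [[0.993, 0.114, 0.004], [0.114, -0.994, 0.0], [0.004, 0.0, -1.0]]
force: [-1.9, 0.1, 11.8]
opening: 0.0001
```

arm_command:
  steps:
    - [1, [0, 0, 1], [0, 0, 0]]
    - [1, [0, 0, 0], [0, 0, 0]]
    - [1, [0, 0, 0], [0, 0, 0]]

```text
time_s: 18.6
position: [0.6816, 0.0202, 0.0521]
ee_rot: [[0.993, 0.114, 0.004], [0.114, -0.993, 0.0], [0.004, 0.0, -1.0]]
force: [-4.4, 0.2, 16.9]
opening: 0.0
```

Pressed to the stop (tip z 30.1, 17 N). Next tile C.

arm_command:
  steps:
    - [1, [0, 0, -10], [0, 0, 0]]
    - [1, [0, 0, -30], [0, 0, 0]]
    - [1, [0, 0, -35], [0, 0, 0]]
    - [1, [0, 0, -35], [0, 0, 0]]
    - [0, [0, 0, -20], [0, 0, 0]]
    - [0, [-20, 0, 0], [0, 0, 0]]
    - [0, [-38, 0, 0], [0, 0, 0]]
    - [0, [-38, 0, 0], [0, 0, 0]]

```text
time_s: 19.27
position: [0.5841, 0.0096, 0.178]
ee_rot: [[0.993, 0.115, 0.002], [0.115, -0.993, -0.0], [0.002, 0.0, -1.0]]
force: [0.0, -1.0, -0.1]
opening: 0.0481
```

arm_command:
  steps:
    - [0, [-38, 0, 0], [0, 0, 0]]
    - [0, [-38, 1, 0], [0, 0, 0]]
    - [0, [-38, 1, 0], [0, 0, 0]]
    - [0, [-25, 0, 0], [0, 0, -0.05]]
    - [0, [-10, 0, 0], [0, 0, 0]]
    - [0, [0, 0, 0], [0, 0, 0]]
    - [0, [0, 0, 0], [0, 0, 0]]
    - [0, [0, 0, 0], [0, 0, 0]]

```text
time_s: 19.93
position: [0.4393, -0.0098, 0.1781]
ee_rot: [[0.987, 0.164, 0.003], [0.164, -0.987, -0.0], [0.003, 0.001, -1.0]]
force: [0.8, -0.0, 0.6]
opening: 0.0853
```

Run:
```python
from h import *
p,r=tile((.437,-.01)); go(*r[0],24,r[2]); print(manip.sense()["opening"])
```

```text
tile wrist (array([437., -10.]), array([59.7, 59.4]), 9.4, 16.0, np.int32(4708))
tool yaw 9.4 at [439.2  -9.8 178. ] shift [ -2.6  -0.2 154. ] rz 0.000 tilt [ 2.5e-03 -4.0e-04 -1.0e+00]
0.08534285357079478
```

arm_command:
  steps:
    - [0.2, [-1.5, 0, 30], [0, 0, 0]]
    - [0.2, [0, 0, 36], [0, 0, 0]]
    - [0.2, [0, 0, 36], [0, 0, 0]]
    - [0.2, [0, 0, 26], [0, 0, 0]]
    - [0.2, [0, 0, 15], [0, 0, 0]]
    - [0.2, [0, 0, 6], [0, 0, 0]]
    - [0.2, [0, 0, 2], [0, 0, 0]]
    - [0.2, [0, 0, 0], [0, 0, 0]]

```text
time_s: 20.65
position: [0.4364, -0.0103, 0.0266]
ee_rot: [[0.987, 0.163, 0.001], [0.163, -0.987, -0.0], [0.001, 0.0, -1.0]]
force: [-0.0, 0.0, 0.1]
opening: 0.0686
```

arm_command:
  steps:
    - [0.2, [0, 0, 0], [0, 0, 0]]
    - [0.2, [0, 0, 0], [0, 0, 0]]

```text
time_s: 20.82
position: [0.4364, -0.0102, 0.0278]
ee_rot: [[0.987, 0.164, 0.003], [0.164, -0.987, -0.0], [0.003, 0.001, -1.0]]
force: [0.7, -0.3, 0.7]
opening: 0.0685
```

Run:
```python
from h import *
go(437,-10,24,9.4); print(manip.sense()["opening"])
```

```text
tool yaw 9.4 at [436.4 -10.2  27.8] shift [ 0.6 -0.1  3.8] rz 0.000 tilt [ 2.6e-03 -1.0e-04 -1.0e+00]
0.06851023047084243
```

arm_command:
  steps:
    - [0.2, [0, 0, 3], [0, 0, 0]]
    - [0.2, [0, 0, 1], [0, 0, 0]]
    - [0.2, [0, 0, 0], [0, 0, 0]]
    - [0.5, [0, 0, 0], [0, 0, 0]]
    - [0.5, [0, 0, 0], [0, 0, 0]]
    - [0.5, [0, 0, 0], [0, 0, 0]]
    - [0.5, [0, 0, 0], [0, 0, 0]]

```text
time_s: 21.4
position: [0.4355, -0.0102, 0.0233]
ee_rot: [[0.987, 0.163, 0.0], [0.163, -0.987, 0.0], [0.001, -0.0, -1.0]]
force: [-0.7, -0.1, 6.1]
opening: 0.059
```

arm_command:
  steps:
    - [0.5, [0, 0, -4], [0, 0, 0]]
    - [0.5, [0, 0, -10], [0, 0, 0]]
    - [0.5, [0, 0, -25], [0, 0, 0]]
    - [0.5, [0, 0, -35], [0, 0, 0]]
    - [0.5, [0, 0, -26], [0, 0, 0]]
    - [0.5, [20, 1, 0], [0, 0, 0]]
    - [0.5, [35, 1, 0], [0, 0, 0]]
    - [0.5, [38, 1, 0], [0, 0, 0]]

```text
time_s: 22.07
position: [0.5273, 0.002, 0.1238]
ee_rot: [[0.987, 0.162, -0.001], [0.162, -0.987, 0.0], [-0.001, -0.0, -1.0]]
force: [1.2, -0.6, -1.7]
opening: 0.0587
```

arm_command:
  steps:
    - [0.5, [36, 2, 0], [0, 0, 0]]
    - [0.5, [24, 1, 0], [0, 0, 0.025]]
    - [0.5, [8, 0, 0], [0, 0, 0.025]]
    - [0.5, [0, 0, 10], [0, 0, 0]]
    - [0.5, [0, 0, 15], [0, 0, 0]]
    - [0.5, [0, 0, 10], [0, 0, 0]]
    - [0.5, [0, 0, 0], [0, 0, 0]]
    - [0.5, [0, 0, 0], [0, 0, 0]]

```text
time_s: 22.73
position: [0.5934, 0.0096, 0.0869]
ee_rot: [[0.994, 0.113, -0.004], [0.113, -0.994, -0.0], [-0.004, -0.0, -1.0]]
force: [-0.2, 0.1, 0.0]
opening: 0.0587
```

```bash
cat >> h.py <<'E'
def held():
    p,d,m=grab("wrist");P=cloud(d,m);s=manip.sense()
    t=np.array(s["position"]);R=np.array(s["ee_rot"]); L=(P-t)@R*1000
    k=(d>0)&(abs(L[...,1])<45)&(abs(L[...,0])<27)&(abs(L[...,2]-7)<5)
    q=L[k];print("held",len(q),np.percentile(q,[1,50,99],axis=0).round(1).tolist(),"open",round(s["opening"],4))
    return p,d,m,P
E
python3 - <<'E'
from h import *
go(597.5,10.3,53,6.5); held()
E
```

```text
tool yaw 6.5 at [593.4   9.6  86.9] shift [ 4.3 -0.2 33.8] rz 0.000 tilt [-3.7e-03 -1.0e-04 -1.0e+00]
held 15999 [[-26.5, -29.0, 6.9], [-0.1, -2.9, 8.3], [26.4, 29.4, 10.5]] open 0.0589
```

arm_command:
  steps:
    - [0.5, [3, 0, 12], [0, 0, 0]]
    - [0.5, [0, 0, 10], [0, 0, 0]]
    - [0.5, [0, 0, 6], [0, 0, 0]]
    - [0.5, [0, 0, 2], [0, 0, 0]]
    - [0.5, [0, 0, 0], [0, 0, 0]]
    - [0.5, [0, 0, 0], [0, 0, 0]]
    - [0.5, [0, 0, 0], [0, 0, 0]]

```text
time_s: 23.37
position: [0.5986, 0.0102, 0.0581]
ee_rot: [[0.994, 0.114, 0.001], [0.114, -0.994, -0.0], [0.001, 0.0, -1.0]]
force: [-0.6, 0.2, -0.8]
opening: 0.059
```

Run:
```python
from h import *
go(597.5,10.3,49,6.5); p,*_=held(); save("w7.png",p[150:384,100:420])
```

```text
tool yaw 6.5 at [598.6  10.2  58.1] shift [-1.  -0.2  9.1] rz 0.001 tilt [ 6.e-04 -1.e-04 -1.e+00]
held 16078 [[-26.5, -28.9, 6.3], [0.0, -2.9, 7.6], [26.4, 29.5, 10.5]] open 0.0592
```

View pics/w7.png

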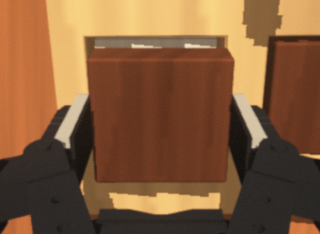

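The tile stands about 1 mm to +x of the pocket mouth (crop columns 88 to 233 against 84 to 227). I correct, lower and release, then press.

arm_command:
  steps:
    - [0.5, [-1, 0, 3], [0, 0, 0]]
    - [0.5, [0, 0, 3], [0, 0, 0]]
    - [0.5, [0, 0, 2], [0, 0, 0]]
    - [0.5, [0, 0, 1], [0, 0, 0]]
    - [0.5, [0, 0, 0], [0, 0, 0]]
    - [0.5, [0, 0, 0], [0, 0, 0]]

```text
time_s: 23.92
position: [0.5972, 0.0101, 0.0487]
ee_rot: [[0.994, 0.114, -0.0], [0.114, -0.994, -0.0], [-0.0, 0.0, -1.0]]
force: [0.3, -1.1, 0.0]
opening: 0.0586
```

arm_command:
  steps:
    - [0.2, [0, 0, 0], [0, 0, 0]]
    - [0.2, [0, 0, 0], [0, 0, 0]]
    - [0.2, [0, 0, 0], [0, 0, 0]]
    - [0.2, [0, 0, -10], [0, 0, 0]]
    - [0.2, [0, 0, -20], [0, 0, 0]]
    - [0.2, [0, 0, -30], [0, 0, 0]]
    - [1, [0, 0, -30], [0, 0, 0]]
    - [1, [0, 0, -20], [0, 0, 0]]

```text
time_s: 24.58
position: [0.5984, 0.0098, 0.1625]
ee_rot: [[0.994, 0.114, 0.004], [0.114, -0.994, -0.0], [0.004, 0.001, -1.0]]
force: [-0.3, -0.4, -0.9]
opening: 0.0453
```

arm_command:
  steps:
    - [1, [0, 0, 0], [0, 0, 0]]
    - [1, [0, 0, 0], [0, 0, 0]]
    - [1, [0, 0, 0], [0, 0, 0]]
    - [1, [0, 0, 0], [0, 0, 0]]
    - [1, [0, 0, 0], [0, 0, 0]]

```text
time_s: 25.0
position: [0.5964, 0.0102, 0.1575]
ee_rot: [[0.993, 0.114, -0.003], [0.114, -0.994, -0.0], [-0.003, -0.0, -1.0]]
force: [0.9, 0.2, 0.6]
opening: -0.0004
```

```bash
cat >> h.py <<'E'
def check(x,y):
    p,d,m=grab("wrist");P=cloud(d,m)
    print("raised tile",zrect(p,d,m,P,.033,.046,(x/1000,y/1000),.05,.039))
    g=p.astype(int).sum(-1); k=(d>0)&(g<300)&(abs(P[...,2]-.035)<.015)&(np.hypot(P[...,0]-x/1000,P[...,1]-y/1000)<.028)
    q=P[k]; 
    if len(q)>100:
        A=np.c_[q[:,:2]-q[:,:2].mean(0),np.ones(len(q))]; c=np.linalg.lstsq(A,q[:,2],rcond=None)[0]; print("dark plane n",len(q),"z %.1f mm slope"%(c[2]*1000),c[:2].round(3))
    return p
E
python3 - <<'E'
from h import *
go(597.5,10.3,62,6.5); check(597.5,10.3); check(680.5,19.5);print(manip.sense()["opening"])
E
```

```text
tool yaw 6.5 at [596.4  10.2 157.5] shift [ 1.4  0.1 95.5] rz 0.001 tilt [-2.9e-03 -1.0e-04 -1.0e+00]
raised tile (array([597.9,  10.2]), array([59.8, 60.2]), 6.6, 39.5, np.int32(6303))
dark plane n 4339 z 39.6 mm slope [-0.001 -0.   ]
raised tile None
dark plane n 4056 z 29.9 mm slope [-0.     0.001]
-0.00016759183337788347
```

arm_command:
  steps:
    - [1, [0, 0, 15], [0, 0, 0]]
    - [1, [0, 0, 25], [0, 0, 0]]
    - [1, [0, 0, 25], [0, 0, 0]]
    - [1, [0, 0, 16], [0, 0, 0]]
    - [1, [0, 0, 9], [0, 0, 0]]
    - [1, [0, 0, 4], [0, 0, 0]]
    - [1, [0, 0, 2], [0, 0, 0]]
    - [1, [0, 0, 2], [0, 0, 0]]

```text
time_s: 25.77
position: [0.5979, 0.01, 0.0615]
ee_rot: [[0.994, 0.114, 0.001], [0.114, -0.994, -0.0], [0.001, 0.0, -1.0]]
force: [-1.5, -0.7, 5.4]
opening: -0.0
```

arm_command:
  steps:
    - [1, [0, 0, 2], [0, 0, 0]]
    - [1, [0, 0, 2], [0, 0, 0]]
    - [1, [0, 0, 2], [0, 0, 0]]
    - [1, [0, 0, 1], [0, 0, 0]]
    - [1, [0, 0, 1], [0, 0, 0]]
    - [1, [0, 0, 0], [0, 0, 0]]

```text
time_s: 26.27
position: [0.5978, 0.0099, 0.0546]
ee_rot: [[0.994, 0.114, 0.002], [0.114, -0.994, 0.0], [0.002, 0.0, -1.0]]
force: [-2.0, 0.2, 4.8]
opening: -0.0
```

arm_command:
  steps:
    - [1, [0, 0, 1], [0, 0, 0]]
    - [1, [0, 0, 1], [0, 0, 0]]
    - [1, [0, 0, 0], [0, 0, 0]]

```text
time_s: 26.52
position: [0.5979, 0.01, 0.0523]
ee_rot: [[0.994, 0.114, 0.002], [0.114, -0.994, 0.0], [0.002, 0.0, -1.0]]
force: [-1.7, 0.7, 5.0]
opening: 0.0002
```

arm_command:
  steps:
    - [1, [0, 0, 1], [0, 0, 0]]
    - [1, [0, 0, 1], [0, 0, 0]]
    - [1, [0, 0, 0], [0, 0, 0]]
    - [1, [0, 0, 0], [0, 0, 0]]

```text
time_s: 26.85
position: [0.5979, 0.01, 0.052]
ee_rot: [[0.994, 0.114, 0.002], [0.114, -0.994, 0.001], [0.002, -0.0, -1.0]]
force: [-3.9, 0.1, 15.0]
opening: 0.0003
```

arm_command:
  steps:
    - [1, [0, 0, -10], [0, 0, 0]]
    - [1, [0, 0, -30], [0, 0, 0]]
    - [1, [0, 0, -35], [0, 0, 0]]
    - [0, [0, 0, -35], [0, 0, 0]]
    - [0, [0, 0, -20], [0, 0, 0]]
    - [0, [-14, -13, 0], [0, 0, 0]]
    - [0, [-26, -25, 0], [0, 0, 0]]
    - [0, [-28, -27, 0], [0, 0, 0]]

```text
time_s: 27.52
position: [0.5232, 0.0663, 0.1801]
ee_rot: [[0.994, 0.111, 0.005], [0.111, -0.994, -0.0], [0.005, 0.001, -1.0]]
force: [-1.2, 1.3, -0.7]
opening: 0.0606
```

arm_command:
  steps:
    - [0, [-28, -27, 0], [0, 0, 0]]
    - [0, [-28, -27, 0], [0, 0, 0]]
    - [0, [-22, -21, 0], [0, 0, 0]]
    - [0, [-12, -11, 0], [0, 0, -0.09]]
    - [0, [0, 0, 0], [0, 0, -0.085]]
    - [0, [0, 0, 0], [0, 0, 0]]
    - [0, [0, 0, 0], [0, 0, 0]]
    - [0, [0, 0, 0], [0, 0, 0]]

```text
time_s: 28.18
position: [0.4241, 0.1417, 0.1792]
ee_rot: [[0.959, 0.282, 0.002], [0.282, -0.959, 0.0], [0.002, 0.0, -1.0]]
force: [-1.2, -0.7, -0.2]
opening: 0.0852
```

Run:
```python
from h import *
p,r=tile((.424,.142)); go(*r[0],24,r[2]); print(manip.sense()["opening"])
for n,c in(("B",(.421,.141)),("A",(.3896,.3156))): tile(c,n="top")
```

```text
tile wrist (array([423.9, 141.5]), array([59.7, 59.6]), 16.4, 16.0, np.int32(4688))
tool yaw 16.4 at [424.  141.6 179. ] shift [ -0.3  -0.  155. ] rz -0.000 tilt [ 1.2e-03 -1.0e-04 -1.0e+00]
0.0853487225336592
tile top None
tile top (array([389.5, 315.4]), array([60.4, 60.9]), 7.4, 16.1, np.int32(394))
```

Exactly over tile B. I descend, grip and lift.

arm_command:
  steps:
    - [0.2, [0, 0, 30], [0, 0, 0]]
    - [0.2, [0, 0, 36], [0, 0, 0]]
    - [0.2, [0, 0, 36], [0, 0, 0]]
    - [0.2, [0, 0, 26], [0, 0, 0]]
    - [0.2, [0, 0, 15], [0, 0, 0]]
    - [0.2, [0, 0, 6], [0, 0, 0]]
    - [0.2, [0, 0, 4], [0, 0, 0]]
    - [0.2, [0, 0, 2], [0, 0, 0]]

```text
time_s: 29.0
position: [0.4237, 0.142, 0.0238]
ee_rot: [[0.959, 0.284, 0.001], [0.284, -0.959, -0.0], [0.001, 0.0, -1.0]]
force: [-0.3, -0.0, -0.2]
opening: 0.0687
```

arm_command:
  steps:
    - [0.2, [0, 0, 0], [0, 0, 0]]
    - [0.2, [0, 0, 0], [0, 0, 0]]

```text
time_s: 29.17
position: [0.4238, 0.1424, 0.0246]
ee_rot: [[0.959, 0.285, 0.002], [0.285, -0.959, 0.001], [0.002, 0.0, -1.0]]
force: [-0.7, 0.5, 0.4]
opening: 0.0682
```

Run:
```python
from h import *
tile((.424,.142));go(423.9,141.5,24,16.4)
```

```text
tile wrist (array([423.6, 142.4]), array([59.3, 61.2]), 16.5, 15.9, np.int32(17570))
tool yaw 16.6 at [423.8 142.4  24.7] shift [-0.1  0.9  0.7] rz 0.003 tilt [ 2.e-03  6.e-04 -1.e+00]
```

arm_command:
  steps:
    - [0.5, [0, 0, 1], [0, 0, 0]]
    - [0.5, [0, 0, 0], [0, 0, 0]]
    - [0.5, [0, 0, 0], [0, 0, 0]]
    - [0.5, [0, 0, 0], [0, 0, 0]]
    - [0.5, [0, 0, -4], [0, 0, 0]]
    - [0.5, [0, 0, -10], [0, 0, 0]]
    - [0.5, [0, 0, -25], [0, 0, 0]]
    - [0.5, [0, 0, -25], [0, 0, 0]]

```text
time_s: 29.88
position: [0.4223, 0.1419, 0.0873]
ee_rot: [[0.959, 0.285, -0.002], [0.285, -0.959, -0.001], [-0.002, 0.0, -1.0]]
force: [1.6, 0.0, -0.2]
opening: 0.0589
```

arm_command:
  steps:
    - [0.5, [15, 9.5, -6], [0, 0, 0]]
    - [0.5, [28, 18, 0], [0, 0, 0]]
    - [0.5, [32, 21, 0], [0, 0, 0]]
    - [0.5, [32, 21, 0], [0, 0, 0]]
    - [0.5, [24, 16, 0], [0, 0, 0]]
    - [0.5, [12, 8, 0], [0, 0, 0.09]]
    - [0.5, [0, 0, 0], [0, 0, 0.085]]
    - [0.5, [0, 0, 0], [0, 0, 0]]

```text
time_s: 30.55
position: [0.5873, 0.0927, 0.0928]
ee_rot: [[0.994, 0.111, 0.0], [0.111, -0.994, -0.001], [0.0, 0.001, -1.0]]
force: [-0.5, 0.6, -1.2]
opening: 0.0588
```

arm_command:
  steps:
    - [0.5, [0, 0, 0], [0, 0, 0]]
    - [0.5, [0, 0, 0], [0, 0, 0]]
    - [0.5, [0, 0, 0], [0, 0, 0]]

```text
time_s: 30.8
position: [0.586, 0.0939, 0.0929]
ee_rot: [[0.993, 0.116, -0.001], [0.116, -0.993, 0.0], [-0.001, -0.0, -1.0]]
force: [-0.3, -0.6, -0.8]
opening: 0.0588
```

Run:
```python
from h import *
go(587.5,93.2,57,6.5); held()
```

```text
tool yaw 6.7 at [586.   93.9  92.9] shift [ 1.4  0.8 35.9] rz 0.003 tilt [-8.e-04  4.e-04 -1.e+00]
held 15815 [[-26.5, -28.4, 7.0], [-0.1, -2.3, 8.3], [26.5, 30.1, 10.6]] open 0.0589
```

arm_command:
  steps:
    - [0.5, [1, 0, 12], [0, 0, 0.003]]
    - [0.5, [0, 0, 12], [0, 0, 0]]
    - [0.5, [0, 0, 8], [0, 0, 0]]
    - [0.5, [0, 0, 3], [0, 0, 0]]
    - [0.5, [0, 0, 0], [0, 0, 0]]
    - [0.5, [0, 0, 0], [0, 0, 0]]
    - [0.5, [0, 0, 0], [0, 0, 0]]

```text
time_s: 31.43
position: [0.5882, 0.0933, 0.058]
ee_rot: [[0.994, 0.111, 0.001], [0.111, -0.994, -0.0], [0.001, 0.0, -1.0]]
force: [-0.4, 0.6, -1.0]
opening: 0.0588
```

Run:
```python
from h import *
go(587.5,93.2,49,6.5); p,*_=held(); save("w8.png",p[150:384,100:420])
```

```text
tool yaw 6.4 at [588.2  93.3  58. ] shift [-0.7  0.1  9. ] rz -0.003 tilt [ 6.e-04 -1.e-04 -1.e+00]
held 15794 [[-26.5, -28.3, 7.2], [-0.0, -2.1, 8.5], [26.5, 30.3, 10.5]] open 0.0587
```

View pics/w8.png

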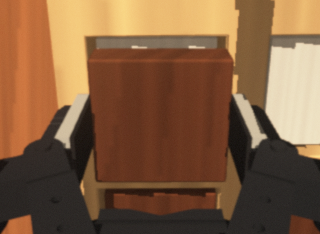

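Same picture as for the last placement (crop columns 89 to 233 against 85 to 228); same correction.

arm_command:
  steps:
    - [0.5, [-1, -0.5, 3], [0, 0, 0]]
    - [0.5, [0, 0, 3], [0, 0, 0]]
    - [0.5, [0, 0, 2], [0, 0, 0]]
    - [0.5, [0, 0, 1], [0, 0, 0]]
    - [0.5, [0, 0, 0], [0, 0, 0]]
    - [0.5, [0, 0, 0], [0, 0, 0]]

```text
time_s: 31.98
position: [0.5868, 0.0937, 0.0487]
ee_rot: [[0.994, 0.111, -0.0], [0.111, -0.994, -0.0], [-0.0, 0.0, -1.0]]
force: [0.0, -0.1, -0.1]
opening: 0.059
```

arm_command:
  steps:
    - [0.2, [0, 0, 0], [0, 0, 0]]
    - [0.2, [0, 0, 0], [0, 0, 0]]
    - [0.2, [0, 0, 0], [0, 0, 0]]
    - [0.2, [0, 0, -10], [0, 0, 0]]
    - [0.2, [0, 0, -20], [0, 0, 0]]
    - [0.2, [0, 0, -30], [0, 0, 0]]
    - [1, [0, 0, -30], [0, 0, 0]]
    - [1, [0, 0, -20], [0, 0, 0]]

```text
time_s: 32.65
position: [0.588, 0.0937, 0.1624]
ee_rot: [[0.994, 0.111, 0.004], [0.111, -0.994, 0.0], [0.004, -0.0, -1.0]]
force: [0.3, -0.7, -0.2]
opening: 0.0455
```

arm_command:
  steps:
    - [1, [0, 0, 0], [0, 0, 0]]
    - [1, [0, 0, 0], [0, 0, 0]]
    - [1, [0, 0, 0], [0, 0, 0]]
    - [1, [0, 0, 0], [0, 0, 0]]
    - [1, [0, 0, 0], [0, 0, 0]]

```text
time_s: 33.07
position: [0.5859, 0.0938, 0.1576]
ee_rot: [[0.994, 0.111, -0.003], [0.111, -0.994, -0.0], [-0.003, 0.0, -1.0]]
force: [-1.0, -0.4, -0.2]
opening: -0.0001
```

Run:
```python
from h import *
go(587.5,93.2,62,6.5); check(587.5,93.2); check(597.5,10.3);print(manip.sense()["opening"])
```

```text
tool yaw 6.4 at [585.9  93.8 157.6] shift [ 1.8  0.7 95.6] rz -0.002 tilt [-2.8e-03 -5.0e-04 -1.0e+00]
raised tile (array([587.4,  93.4]), array([59.5, 59.5]), 6.5, 38.6, np.int32(6263))
dark plane n 4282 z 38.6 mm slope [-0.001  0.001]
raised tile None
4.644048841843353e-05
```

Level in pocket 2. Press it with the same sequence.

arm_command:
  steps:
    - [1, [1, 0, 15], [0, 0, 0]]
    - [1, [0, 0, 25], [0, 0, 0]]
    - [1, [0, 0, 25], [0, 0, 0]]
    - [1, [0, 0, 16], [0, 0, 0]]
    - [1, [0, 0, 9], [0, 0, 0]]
    - [1, [0, 0, 4], [0, 0, 0]]
    - [1, [0, 0, 2], [0, 0, 0]]
    - [1, [0, 0, 2], [0, 0, 0]]

```text
time_s: 33.83
position: [0.5885, 0.0939, 0.0614]
ee_rot: [[0.994, 0.111, 0.002], [0.111, -0.994, 0.0], [0.002, 0.0, -1.0]]
force: [0.3, 0.1, 0.5]
opening: -0.0001
```

arm_command:
  steps:
    - [1, [0, 0, 2], [0, 0, 0]]
    - [1, [0, 0, 2], [0, 0, 0]]
    - [1, [0, 0, 2], [0, 0, 0]]
    - [1, [0, 0, 1], [0, 0, 0]]
    - [1, [0, 0, 1], [0, 0, 0]]
    - [1, [0, 0, 1], [0, 0, 0]]
    - [1, [0, 0, 1], [0, 0, 0]]
    - [1, [0, 0, 0], [0, 0, 0]]

```text
time_s: 34.5
position: [0.5886, 0.0939, 0.0525]
ee_rot: [[0.994, 0.111, 0.002], [0.111, -0.994, 0.0], [0.003, -0.0, -1.0]]
force: [-1.3, -0.4, 5.4]
opening: 0.0001
```

arm_command:
  steps:
    - [1, [0, 0, 1], [0, 0, 0]]
    - [1, [0, 0, 1], [0, 0, 0]]
    - [1, [0, 0, 0], [0, 0, 0]]
    - [1, [0, 0, 0], [0, 0, 0]]

```text
time_s: 34.83
position: [0.5887, 0.0939, 0.052]
ee_rot: [[0.994, 0.111, 0.003], [0.111, -0.994, 0.001], [0.003, -0.001, -1.0]]
force: [-3.6, -0.2, 14.8]
opening: -0.0001
```

arm_command:
  steps:
    - [1, [0, 0, -10], [0, 0, 0]]
    - [1, [0, 0, -30], [0, 0, 0]]
    - [1, [0, 0, -35], [0, 0, 0]]
    - [0, [0, 0, -35], [0, 0, 0]]
    - [0, [0, 0, -20], [0, 0, 0]]
    - [0, [-12, -16, 0], [0, 0, 0]]
    - [0, [-20, -29, 0], [0, 0, 0]]
    - [0, [-20, -29, 0], [0, 0, 0]]

```text
time_s: 35.5
position: [0.5283, 0.1612, 0.1802]
ee_rot: [[0.994, 0.107, 0.003], [0.107, -0.994, 0.0], [0.003, -0.0, -1.0]]
force: [0.3, 0.9, -0.5]
opening: 0.0607
```

arm_command:
  steps:
    - [0, [-20, -29, 0], [0, 0, 0]]
    - [0, [-20, -29, 0], [0, 0, 0]]
    - [0, [-20, -29, 0], [0, 0, 0]]
    - [0, [-20, -29, 0], [0, 0, 0]]
    - [0, [-19, -26, 0], [0, 0, 0]]
    - [0, [-14, -18, 0], [0, 0, 0]]
    - [0, [-5, -8, 0], [0, 0, -0.009]]
    - [0, [0, 0, 0], [0, 0, 0]]

```text
time_s: 36.17
position: [0.3905, 0.318, 0.1791]
ee_rot: [[0.992, 0.126, -0.0], [0.126, -0.992, 0.002], [0.0, -0.002, -1.0]]
force: [0.4, 0.4, 0.5]
opening: 0.0856
```

arm_command:
  steps:
    - [0, [0, 0, 0], [0, 0, 0]]
    - [0, [0, 0, 0], [0, 0, 0]]
    - [0, [0, 0, 0], [0, 0, 0]]

```text
time_s: 36.42
position: [0.3938, 0.3137, 0.179]
ee_rot: [[0.993, 0.116, 0.001], [0.116, -0.993, -0.001], [0.001, 0.001, -1.0]]
force: [1.0, -0.1, 0.3]
opening: 0.0853
```

Run:
```python
from h import *
p,r=tile((.392,.316)); go(*r[0],24,r[2]); print(manip.sense()["opening"])
```

```text
tile wrist (array([392. , 317.3]), array([59.7, 60.3]), 7.2, 16.0, np.int32(4751))
tool yaw 6.7 at [393.5 313.9 178.9] shift [ -1.3  -3.6 154.9] rz -0.009 tilt [ 9.e-04 -6.e-04 -1.e+00]
0.0854104348218884
```

arm_command:
  steps:
    - [0.2, [-1, -2.5, 30], [0, 0, -0.009]]
    - [0.2, [0, 0, 36], [0, 0, 0]]
    - [0.2, [0, 0, 36], [0, 0, 0]]
    - [0.2, [0, 0, 26], [0, 0, 0]]
    - [0.2, [0, 0, 15], [0, 0, 0]]
    - [0.2, [0, 0, 6], [0, 0, 0]]
    - [0.2, [0, 0, 4], [0, 0, 0]]
    - [0.2, [0, 0, 1], [0, 0, 0]]

```text
time_s: 37.13
position: [0.3915, 0.3175, 0.0248]
ee_rot: [[0.992, 0.127, 0.001], [0.127, -0.992, -0.0], [0.001, 0.0, -1.0]]
force: [0.2, 0.1, 0.3]
opening: 0.0682
```

arm_command:
  steps:
    - [0.2, [0, 0, 0], [0, 0, 0]]
    - [0.2, [0, 0, 0], [0, 0, 0]]

```text
time_s: 37.3
position: [0.3915, 0.3183, 0.0259]
ee_rot: [[0.992, 0.128, 0.002], [0.128, -0.992, 0.001], [0.002, -0.001, -1.0]]
force: [0.4, -0.4, -0.7]
opening: 0.0685
```

Run:
```python
from h import *
p,r=tile((.392,.317));go(*r[0],24,r[2])
```

```text
tile wrist (array([391.8, 318.1]), array([59.3, 61.2]), 7.4, 16.0, np.int32(17338))
tool yaw 7.4 at [391.4 318.4  25.9] shift [0.4 0.3 1.9] rz -0.000 tilt [ 0.0018  0.0014 -1.    ]
```

arm_command:
  steps:
    - [0.5, [0, 0, 2], [0, 0, 0]]
    - [0.5, [0, 0, 0], [0, 0, 0]]
    - [0.5, [0, 0, 0], [0, 0, 0]]
    - [0.5, [0, 0, 0], [0, 0, 0]]
    - [0.5, [0, 0, -4], [0, 0, 0]]
    - [0.5, [0, 0, -12], [0, 0, 0]]
    - [0.5, [0, 0, -30], [0, 0, 0]]
    - [0.5, [0, 0, -40], [0, 0, 0]]

```text
time_s: 38.02
position: [0.389, 0.3168, 0.1079]
ee_rot: [[0.992, 0.129, -0.005], [0.129, -0.992, -0.004], [-0.005, 0.004, -1.0]]
force: [0.9, 1.1, -1.4]
opening: 0.0588
```

arm_command:
  steps:
    - [0.5, [0, 0, -40], [0, 0, 0]]
    - [0.5, [0, 0, -40], [0, 0, 0]]
    - [0.5, [10, 10, -9], [0, 0, 0]]
    - [0.5, [20, 20, 0], [0, 0, 0]]
    - [0.5, [27, 27, 0], [0, 0, 0]]
    - [0.5, [27, 27, 0], [0, 0, 0]]
    - [0.5, [27, 27, 0], [0, 0, 0]]
    - [0.5, [27, 27, 0], [0, 0, 0]]

```text
time_s: 38.68
position: [0.5461, 0.1978, 0.1982]
ee_rot: [[0.992, 0.129, -0.0], [0.129, -0.992, 0.0], [-0.0, -0.0, -1.0]]
force: [-1.2, -0.5, -0.2]
opening: 0.0591
```

arm_command:
  steps:
    - [0.5, [27, 27, 0], [0, 0, 0]]
    - [0.5, [27, 27, 0], [0, 0, 0]]
    - [0.5, [26, 26, 0], [0, 0, 0]]
    - [0.5, [20, 20, 0], [0, 0, 0]]
    - [0.5, [12, 11, 0], [0, 0, 0.015]]
    - [0.5, [0, 0, 0], [0, 0, 0]]
    - [0.5, [0, 0, 0], [0, 0, 0]]
    - [0.5, [0, 0, 0], [0, 0, 0]]

```text
time_s: 39.35
position: [0.6695, 0.1048, 0.1975]
ee_rot: [[0.993, 0.115, -0.002], [0.115, -0.993, 0.001], [-0.002, -0.002, -1.0]]
force: [0.2, -0.0, -0.2]
opening: 0.0588
```

Run:
```python
from h import *
go(670.6,102.9,57,6.5); held()
```

```text
tool yaw 6.6 at [669.5 104.8 197.5] shift [  1.1   2.2 140.5] rz 0.002 tilt [-0.002   0.0014 -1.    ]
held 15659 [[-26.5, -27.3, 7.5], [0.0, -1.1, 8.8], [26.5, 31.3, 10.7]] open 0.0589
```

arm_command:
  steps:
    - [0.5, [0, 0.5, 20], [0, 0, 0.002]]
    - [0.5, [0, 0, 30], [0, 0, 0]]
    - [0.5, [0, 0, 35], [0, 0, 0]]
    - [0.5, [0, 0, 25], [0, 0, 0]]
    - [0.5, [0, 0, 18], [0, 0, 0]]
    - [0.5, [0, 0, 8], [0, 0, 0]]
    - [0.5, [0, 0, 3], [0, 0, 0]]
    - [0.5, [0, 0, 0], [0, 0, 0]]

```text
time_s: 40.07
position: [0.6705, 0.1037, 0.059]
ee_rot: [[0.994, 0.113, -0.0], [0.113, -0.994, 0.0], [-0.0, -0.0, -1.0]]
force: [-0.7, -0.0, -0.7]
opening: 0.0586
```

arm_command:
  steps:
    - [0.5, [0, 0, 0], [0, 0, 0]]
    - [0.5, [0, 0, 0], [0, 0, 0]]

```text
time_s: 40.23
position: [0.6719, 0.103, 0.0608]
ee_rot: [[0.994, 0.112, 0.003], [0.112, -0.994, 0.0], [0.003, -0.0, -1.0]]
force: [0.0, -0.6, 0.1]
opening: 0.0588
```

Run:
```python
from h import *
go(670.6,102.9,49,6.5); p,*_=held(); save("w9.png",p[150:384,100:420])
```

```text
tool yaw 6.4 at [671.9 103.   60.8] shift [-1.3 -0.1 11.7] rz -0.001 tilt [ 3.4e-03  4.0e-04 -1.0e+00]
held 15714 [[-26.5, -28.0, 7.2], [-0.2, -1.7, 8.5], [26.4, 30.6, 10.6]] open 0.0584
```

View pics/w9.png

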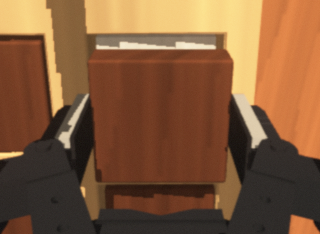

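arm_command:
  steps:
    - [0.5, [-1, -0.8, 4], [0, 0, 0]]
    - [0.5, [0, 0, 3], [0, 0, 0]]
    - [0.5, [0, 0, 2], [0, 0, 0]]
    - [0.5, [0, 0, 1], [0, 0, 0]]
    - [0.5, [0, 0, 0], [0, 0, 0]]
    - [0.5, [0, 0, 0], [0, 0, 0]]

```text
time_s: 40.78
position: [0.6697, 0.1034, 0.0487]
ee_rot: [[0.994, 0.112, -0.0], [0.112, -0.994, -0.0], [-0.0, 0.0, -1.0]]
force: [-0.4, -0.1, -0.1]
opening: 0.0586
```

Run:
```python
from h import *
go(670.6,102.9,49,6.5);print(manip.sense()["force"])
```

```text
tool yaw 6.4 at [669.7 103.4  48.7] shift [ 0.9  0.6 -0.3] rz -0.001 tilt [-1.e-04 -1.e-04 -1.e+00]
[-0.44946574 -0.08746961 -0.08224417]
```

arm_command:
  steps:
    - [0.2, [0, 0, 0], [0, 0, 0]]
    - [0.2, [0, 0, 0], [0, 0, 0]]
    - [0.2, [0, 0, 0], [0, 0, 0]]
    - [0.2, [0, 0, -10], [0, 0, 0]]
    - [0.2, [0, 0, -20], [0, 0, 0]]
    - [0.2, [0, 0, -30], [0, 0, 0]]
    - [1, [0, 0, -30], [0, 0, 0]]
    - [1, [0, 0, -20], [0, 0, 0]]

```text
time_s: 41.45
position: [0.671, 0.1032, 0.1629]
ee_rot: [[0.994, 0.112, 0.005], [0.112, -0.994, 0.0], [0.005, 0.0, -1.0]]
force: [-0.1, 1.0, 0.9]
opening: 0.0451
```

arm_command:
  steps:
    - [1, [0, 0, 0], [0, 0, 0]]
    - [1, [0, 0, 0], [0, 0, 0]]
    - [1, [0, 0, 0], [0, 0, 0]]
    - [1, [0, 0, 0], [0, 0, 0]]
    - [1, [0, 0, 0], [0, 0, 0]]

```text
time_s: 41.87
position: [0.6687, 0.1034, 0.1572]
ee_rot: [[0.994, 0.112, -0.003], [0.112, -0.994, -0.0], [-0.003, 0.0, -1.0]]
force: [-0.1, -0.8, -0.3]
opening: -0.0001
```

Run:
```python
from h import *
go(670.6,102.9,62,6.5); check(670.6,102.9); check(587.5,93.2);print(manip.sense()["opening"])
```

```text
tool yaw 6.4 at [668.7 103.4 157.2] shift [ 2.1  0.7 95.2] rz -0.001 tilt [-3.1e-03 -4.0e-04 -1.0e+00]
raised tile (array([670.4, 101.9]), array([59.8, 60.4]), 6.5, 39.7, np.int32(6387))
dark plane n 4346 z 39.7 mm slope [-0.     0.001]
raised tile None
dark plane n 4027 z 30.0 mm slope [0.001 0.001]
0.0001591120994786747
```

Level in pocket 0; press.

arm_command:
  steps:
    - [1, [1, 1, 15], [0, 0, 0]]
    - [1, [0, 0, 25], [0, 0, 0]]
    - [1, [0, 0, 25], [0, 0, 0]]
    - [1, [0, 0, 16], [0, 0, 0]]
    - [1, [0, 0, 9], [0, 0, 0]]
    - [1, [0, 0, 4], [0, 0, 0]]
    - [1, [0, 0, 2], [0, 0, 0]]
    - [1, [0, 0, 2], [0, 0, 0]]

```text
time_s: 42.63
position: [0.6714, 0.1025, 0.0617]
ee_rot: [[0.994, 0.112, 0.001], [0.112, -0.994, 0.0], [0.001, 0.0, -1.0]]
force: [-2.4, -0.5, 5.8]
opening: -0.0002
```

arm_command:
  steps:
    - [1, [0, 0, 2], [0, 0, 0]]
    - [1, [0, 0, 2], [0, 0, 0]]
    - [1, [0, 0, 2], [0, 0, 0]]
    - [1, [0, 0, 1], [0, 0, 0]]
    - [1, [0, 0, 1], [0, 0, 0]]
    - [1, [0, 0, 1], [0, 0, 0]]
    - [1, [0, 0, 1], [0, 0, 0]]
    - [1, [0, 0, 0], [0, 0, 0]]

```text
time_s: 43.3
position: [0.6714, 0.1024, 0.053]
ee_rot: [[0.994, 0.112, 0.002], [0.112, -0.994, 0.0], [0.002, -0.0, -1.0]]
force: [-0.9, 0.0, 4.3]
opening: 0.0002
```

arm_command:
  steps:
    - [1, [0, 0, 1], [0, 0, 0]]
    - [1, [0, 0, 1], [0, 0, 0]]
    - [1, [0, 0, 0], [0, 0, 0]]
    - [1, [0, 0, 0], [0, 0, 0]]

```text
time_s: 43.63
position: [0.6715, 0.1024, 0.0521]
ee_rot: [[0.994, 0.112, 0.002], [0.112, -0.994, 0.001], [0.002, -0.0, -1.0]]
force: [-4.0, -0.1, 10.2]
opening: 0.0006
```

arm_command:
  steps:
    - [1, [0, 0, 1], [0, 0, 0]]
    - [1, [0, 0, 0], [0, 0, 0]]
    - [1, [0, 0, -10], [0, 0, 0]]
    - [1, [0, 0, -30], [0, 0, 0]]
    - [1, [0, 0, -40], [0, 0, 0]]
    - [1, [0, 0, -40], [0, 0, 0]]
    - [1, [0, 0, -30], [0, 0, 0]]
    - [0, [-10, 25, 0], [0, 0, 0]]

```text
time_s: 44.3
position: [0.6695, 0.0845, 0.2068]
ee_rot: [[0.992, 0.122, 0.019], [0.122, -0.992, 0.008], [0.02, -0.006, -1.0]]
force: [1.4, 1.0, 0.5]
opening: 0.0105
```

arm_command:
  steps:
    - [0, [-20, 35, 0], [0, 0, 0]]
    - [0, [-10, 40, 0], [0, 0, 0]]
    - [0, [0, 20, 0], [0, 0, 0]]
    - [0, [0, 0, 0], [0, 0, 0]]
    - [0, [0, 0, 0], [0, 0, 0]]
    - [0, [0, 0, 0], [0, 0, 0]]
    - [0, [0, 0, 0], [0, 0, 0]]

```text
time_s: 44.88
position: [0.6448, -0.0187, 0.1979]
ee_rot: [[0.993, 0.115, 0.001], [0.115, -0.993, 0.002], [0.001, -0.002, -1.0]]
force: [0.1, 0.0, -0.4]
opening: 0.0856
```

Run:
```python
from h import *
for c in((670.6,102.5),(680.5,19.5),(587.5,93.2),(597.5,10.3)): p=check(*c)
save("w10.png",p); go(658.5,-228,120,6.5)
```

```text
raised tile None
dark plane n 4114 z 30.0 mm slope [-0.001  0.002]
raised tile None
dark plane n 3450 z 30.0 mm slope [-0.     0.002]
raised tile None
dark plane n 4064 z 30.0 mm slope [-0.     0.001]
raised tile None
dark plane n 3464 z 30.0 mm slope [ 0.001 -0.001]
tool yaw 6.5 at [644.6 -19.8 197.7] shift [ -9.9 208.5  77.6] rz 0.001 tilt [-1.e-04  4.e-04 -1.e+00]
```

View pics/w10.png

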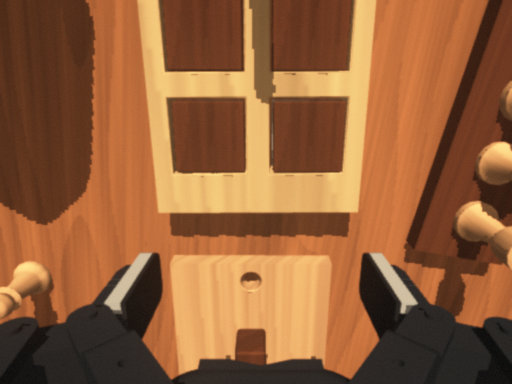

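All four tiles are flush at 30.0 mm and level; the picture shows them dark in the pockets at (204,35), (311,35), (207,135), (308,135), with the press board below. No loose walnut square is left. Now to the board.

arm_command:
  steps:
    - [0, [-2, 25, 0], [0, 0, 0]]
    - [0, [-2, 38, 0], [0, 0, 0]]
    - [0, [-2, 40, 0], [0, 0, 0]]
    - [0, [-2, 40, 0], [0, 0, 0]]
    - [0, [-2, 36, 0], [0, 0, 0]]
    - [0, [0, 20, 0], [0, 0, 0]]
    - [0, [0, 10, 0], [0, 0, 0]]
    - [0, [0, 0, 0], [0, 0, 0]]

```text
time_s: 45.75
position: [0.6572, -0.2331, 0.1975]
ee_rot: [[0.994, 0.108, -0.001], [0.108, -0.994, -0.002], [-0.001, 0.002, -1.0]]
force: [-0.3, -0.0, 0.2]
opening: 0.0856
```

arm_command:
  steps:
    - [0, [0, 0, 0], [0, 0, 0]]
    - [0, [0, 0, 0], [0, 0, 0]]
    - [0, [0, 0, 0], [0, 0, 0]]
    - [0, [0, 0, 0], [0, 0, 0]]

```text
time_s: 46.08
position: [0.6585, -0.2273, 0.1979]
ee_rot: [[0.993, 0.115, 0.0], [0.115, -0.993, 0.001], [0.0, -0.001, -1.0]]
force: [0.4, 0.6, -0.4]
opening: 0.0857
```

Run:
```python
from h import *
p,d,m=grab("wrist");P=cloud(d,m)
b=zrect(p,d,m,P,.046,.062,(.658,-.23),.09,.054);print("bar",b)
print("board",zrect(p,d,m,P,.012,.024,(.658,-.23),.25,.018)); go(*b[0],48,b[2])
```

```text
bar (array([ 659.2, -229.9]), array([29.6, 88.5]), 6.4, 53.9, np.int32(3858))
board (array([ 659.3, -231.2]), array([160. , 239.7]), 6.4, 18.0, np.int32(41199))
tool yaw 6.6 at [ 658.4 -227.9  197.9] shift [  0.6   2.2 149.9] rz 0.003 tilt [ 2.e-04  9.e-04 -1.e+00]
```

arm_command:
  steps:
    - [0, [0.5, 1, 20], [0, 0, 0.003]]
    - [0, [0, 0, 30], [0, 0, 0]]
    - [0, [0, 0, 35], [0, 0, 0]]
    - [0, [0, 0, 30], [0, 0, 0]]
    - [0, [0, 0, 20], [0, 0, 0]]
    - [0, [0, 0, 10], [0, 0, 0]]
    - [0, [0, 0, 4], [0, 0, 0]]
    - [0, [0, 0, 0], [0, 0, 0]]

```text
time_s: 46.8
position: [0.6586, -0.2306, 0.0486]
ee_rot: [[0.994, 0.109, -0.0], [0.109, -0.994, 0.0], [-0.0, -0.0, -1.0]]
force: [0.3, -0.3, 0.5]
opening: 0.0856
```

arm_command:
  steps:
    - [1, [0, 0, 0], [0, 0, 0]]
    - [1, [0, 0, 0], [0, 0, 0]]
    - [1, [0, 0, 0], [0, 0, 0]]
    - [1, [0, 0, 0], [0, 0, 0]]
    - [1, [0, 0, 0], [0, 0, 0]]
    - [1, [0, 0, 0], [0, 0, 0]]
    - [1, [0, 0, 0], [0, 0, 0]]
    - [1, [0, 0, 0], [0, 0, 0]]
  grip_force: 90

```text
time_s: 47.47
position: [0.6591, -0.2313, 0.0501]
ee_rot: [[0.994, 0.109, 0.002], [0.109, -0.994, -0.001], [0.002, 0.001, -1.0]]
force: [-1.1, -0.3, 5.4]
opening: 0.0285
```

Run:
```python
from h import *
go(659,-230,48,6.4);s=manip.sense();print(s["force"],s["opening"])
```

```text
tool yaw 6.2 at [ 659.1 -231.3   50.1] shift [ 0.1 -1.3  2.1] rz -0.003 tilt [ 1.7e-03 -6.0e-04 -1.0e+00]
[-1.07343452 -0.27123463  5.43570188] 0.028487212884126853
```

arm_command:
  steps:
    - [1, [0, 0, -3], [0, 0, 0]]
    - [1, [0, 0, -8], [0, 0, 0]]
    - [1, [0, 0, -20], [0, 0, 0]]
    - [1, [0, 0, -30], [0, 0, 0]]
    - [1, [0, 0, -35], [0, 0, 0]]
    - [1, [0, 0, -35], [0, 0, 0]]
    - [1, [0, 0, -25], [0, 0, 0]]
    - [1, [0, 0, -14], [0, 0, 0]]

```text
time_s: 48.13
position: [0.6591, -0.2315, 0.2224]
ee_rot: [[0.994, 0.109, 0.004], [0.109, -0.994, -0.002], [0.004, 0.002, -1.0]]
force: [0.8, -0.3, -5.1]
opening: 0.0285
```

arm_command:
  steps:
    - [1, [0, 0, 0], [0, 0, 0]]
    - [1, [1, -20, 0], [0, 0, 0]]
    - [1, [1, -35, 0], [0, 0, 0]]
    - [1, [1, -38, 0], [0, 0, 0]]
    - [1, [1, -38, 0], [0, 0, 0]]
    - [1, [1, -38, 0], [0, 0, 0]]
    - [1, [1, -38, 0], [0, 0, 0]]
    - [1, [0, -38, 0], [0, 0, 0]]

```text
time_s: 48.8
position: [0.6358, 0.0154, 0.2161]
ee_rot: [[0.994, 0.109, -0.005], [0.109, -0.994, 0.0], [-0.005, -0.001, -1.0]]
force: [0.9, 0.1, -5.5]
opening: 0.0285
```

arm_command:
  steps:
    - [1, [0, -32, 0], [0, 0, 0]]
    - [1, [0, -22, 0], [0, 0, 0]]
    - [1, [0, -14, 0], [0, 0, 0]]
    - [1, [0, 0, 0], [0, 0, 0]]
    - [1, [0, 0, 0], [0, 0, 0]]
    - [1, [0, 0, 0], [0, 0, 0]]
    - [1, [0, 0, 0], [0, 0, 0]]

```text
time_s: 49.38
position: [0.6304, 0.0775, 0.2185]
ee_rot: [[0.995, 0.105, -0.001], [0.105, -0.995, -0.003], [-0.001, 0.003, -1.0]]
force: [0.5, -0.5, -4.2]
opening: 0.0283
```

Run:
```python
from h import *
p,d,m=grab("wrist");P=cloud(d,m);s=manip.sense();go(630.8,81.6,200,6.4);t=np.array(s["position"]);R=np.array(s["ee_rot"]);L=(P-t)@R*1000
zb=t[2]-.028
print("board top z",t[2]-.028,"force",s["force"],s["opening"])
k=(d>0)&(abs(L[...,2]-30)<8);mk=cv2.morphologyEx(k.astype(np.uint8),cv2.MORPH_CLOSE,np.ones((3,3)))
q=P[k&(abs(L[...,0])>20)];A=np.c_[q[:,:2]-t[:2],np.ones(len(q))];c=np.linalg.lstsq(A,q[:,2],rcond=None)[0];print("plane",c.round(4))
cs,h=cv2.findContours(mk,cv2.RETR_CCOMP,cv2.CHAIN_APPROX_NONE)
for cc in cs:
    a=cv2.contourArea(cc)
    if 300<a<9000:
        w=np.array([ray(m,u,v,c[2])[:2] for u,v in cc[:,0]])*1000;(x,y),r=cv2.minEnclosingCircle(w.astype(np.float32));print(a,cc[:,0].mean(0).round(),round(x,1),round(y,1),"r",round(r,1))
save("w11.png",p)
```

```text
tool yaw 6.0 at [630.5  77.9 218.6] shift [ 0.7 -3.7 18.6] rz -0.007 tilt [-3.0e-04 -1.9e-03 -1.0e+00]
board top z 0.19062472243876785 force [-0.25578461 -0.41474275 -5.33633412] 0.028752547720875456
plane [-0.0018 -0.0018  0.1863]
```

View pics/w11.png

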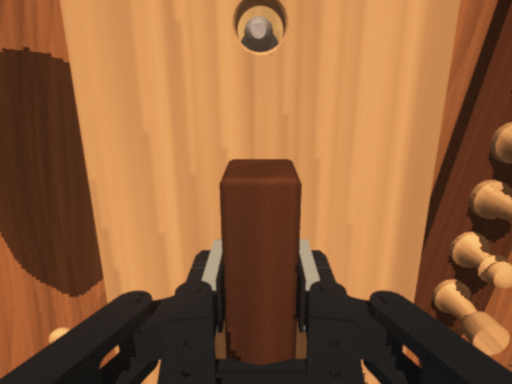

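The hole edge shows around (261,29) with the rod tip visible through it at about (259,28). The residual motion should settle; then I measure hole against rod.

arm_command:
  steps:
    - [1, [0, 0, 0], [0, 0, 0]]
    - [1, [0, 0, 0], [0, 0, 0]]
    - [1, [0, 0, 0], [0, 0, 0]]
    - [1, [0, 0, 0], [0, 0, 0]]
    - [1, [0, 0, 0], [0, 0, 0]]
    - [1, [0, 0, 0], [0, 0, 0]]

```text
time_s: 49.93
position: [0.6304, 0.0809, 0.2188]
ee_rot: [[0.994, 0.109, 0.0], [0.109, -0.994, -0.0], [0.0, 0.0, -1.0]]
force: [-0.2, -0.1, -5.2]
opening: 0.0282
```

```bash
cat >> h.py <<'E'
def hole():
    p,d,m=grab("wrist");P=cloud(d,m);s=manip.sense();go(630.8,81.6,80,6.4);t=np.array(s["position"]);R=np.array(s["ee_rot"]);L=(P-t)@R*1000
    k=(d>0)&(abs(L[...,2]-31)<5); q=P[k&(abs(L[...,0])>20)];A=np.c_[q[:,:2]-t[:2],np.ones(len(q))];c=np.linalg.lstsq(A,q[:,2],rcond=None)[0]
    zc=c[2]+c[:2]@(np.array([.619,.18])-t[:2]); print("plane",c.round(4),"z at hole",zc.round(4))
    # board surface pixels bordering the hole: first surface pixel going out from the hole centre
    pts=[]
    for a in np.radians(np.arange(-20,201,5)):
        for r in np.arange(8,45,.5):
            u,v=261+r*np.cos(a),29+r*np.sin(a)
            if not(0<=v<383): break
            if k[int(round(v)),int(round(u))]: pts.append(ray(m,u,v,zc)[:2]*1000);break
    pts=np.array(pts);A=np.c_[2*pts,np.ones(len(pts))];b=(pts**2).sum(1);x=np.linalg.lstsq(A,b,rcond=None)[0];r=np.sqrt(x[2]+x[0]**2+x[1]**2)
    print("hole",x[:2].round(1),"r",r.round(1),len(pts))
    k2=(d>0)&(np.hypot(P[...,0]-.619,P[...,1]-.18)<.03)&(P[...,2]>.1365)&(P[...,2]<.145);q=P[k2]
    (xx,yy),rr=cv2.minEnclosingCircle((q[:,:2]*1000).astype(np.float32)); print("rod tip",len(q),q.mean(0).round(4),round(xx,1),round(yy,1),round(rr,1))
    dxy=R.T@np.r_[np.array([xx,yy])-x[:2],0];print("shift needed tool xy",dxy[:2].round(1))
    # long edges of board -> yaw
    return p,d,m,P
E
python3 - <<'E'
from h import *
hole()
E
```

```text
tool yaw 6.3 at [630.4  80.9 218.8] shift [  0.5  -0.7 138.8] rz -0.003 tilt [-0. -0. -1.]
plane [-0.0012  0.0008  0.1867] z at hole 0.1868
hole [620.  179.6] r 10.3 45
rod tip 508 [0.6189 0.1805 0.1389] 618.8 180.6 7.2
shift needed tool xy [-1.1 -1.1]
```

arm_command:
  steps:
    - [1, [-0.8, -1, 0], [0, 0, -0.002]]
    - [1, [0, 0, 8], [0, 0, 0]]
    - [1, [0, 0, 10], [0, 0, 0]]
    - [1, [0, 0, 8], [0, 0, 0]]
    - [1, [0, 0, 4], [0, 0, 0]]
    - [1, [0, 0, 0], [0, 0, 0]]
    - [1, [0, 0, 0], [0, 0, 0]]
    - [1, [0, 0, 0], [0, 0, 0]]

```text
time_s: 50.65
position: [0.6298, 0.0816, 0.189]
ee_rot: [[0.994, 0.111, 0.001], [0.111, -0.994, -0.0], [0.001, 0.0, -1.0]]
force: [-0.4, 0.6, -5.3]
opening: 0.0285
```

Run:
```python
from h import *
p,d,m,P=hole(); print(manip.sense()["force"])
```

```text
tool yaw 6.4 at [629.9  81.7 189.3] shift [7.000e-01 1.000e-01 1.093e+02] rz -0.001 tilt [ 0.0012 -0.     -1.    ]
plane [-0.0004  0.0007  0.1569] z at hole 0.1569
hole [619.3 180.4] r 10.3 45
rod tip 901 [0.6189 0.1819 0.1395] 619.2 181.2 10.5
shift needed tool xy [ 0.  -0.8]
[ 0.65510744 -0.18235234 -5.56413566]
```

arm_command:
  steps:
    - [1, [0, -0.3, 5], [0, 0, 0]]
    - [1, [0, 0, 8], [0, 0, 0]]
    - [1, [0, 0, 8], [0, 0, 0]]
    - [1, [0, 0, 8], [0, 0, 0]]
    - [1, [0, 0, 8], [0, 0, 0]]
    - [1, [0, 0, 8], [0, 0, 0]]
    - [1, [0, 0, 8], [0, 0, 0]]
    - [1, [0, 0, 0], [0, 0, 0]]

```text
time_s: 51.37
position: [0.628, 0.082, 0.1333]
ee_rot: [[0.994, 0.111, -0.004], [0.111, -0.994, -0.0], [-0.004, 0.0, -1.0]]
force: [-1.0, -0.4, -5.7]
opening: 0.0284
```

arm_command:
  steps:
    - [1, [0, 0, 5], [0, 0, 0]]
    - [1, [0, 0, 7], [0, 0, 0]]
    - [1, [0, 0, 7], [0, 0, 0]]
    - [1, [0, 0, 7], [0, 0, 0]]
    - [1, [0, 0, 7], [0, 0, 0]]
    - [1, [0, 0, 5], [0, 0, 0]]
    - [1, [0, 0, 2], [0, 0, 0]]
    - [1, [0, 0, 0], [0, 0, 0]]

```text
time_s: 52.03
position: [0.629, 0.082, 0.095]
ee_rot: [[0.994, 0.111, -0.001], [0.111, -0.994, -0.0], [-0.002, 0.0, -1.0]]
force: [-1.0, -0.1, -4.7]
opening: 0.0281
```

Run:
```python
from h import *
p,d,m=grab("wrist");P=cloud(d,m);s=manip.sense();go(630.8,81.6,80,6.5);t=np.array(s["position"]);R=np.array(s["ee_rot"]);L=(P-t)@R*1000
k=(d>0)&(abs(L[...,2]-31)<6)&(abs(L[...,0])>20);q=P[k];A=np.c_[q[:,:2]-t[:2],np.ones(len(q))];c=np.linalg.lstsq(A,q[:,2],rcond=None)[0];print("plane",c.round(4),s["force"])
```

```text
tool yaw 6.4 at [629.4  82.   95.5] shift [ 1.4  0.6 15.5] rz -0.002 tilt [-5.e-04 -1.e-04 -1.e+00]
plane [-0.0027  0.0006  0.0628] [ 1.16829186  0.05001538 -5.12565126]
```

arm_command:
  steps:
    - [1, [0.6, 0, 4], [0, 0, -0.002]]
    - [1, [0, 0, 4], [0, 0, 0]]
    - [1, [0, 0, 3], [0, 0, 0]]
    - [1, [0, 0, 2], [0, 0, 0]]
    - [1, [0, 0, 1], [0, 0, 0]]
    - [1, [0, 0, 1], [0, 0, 0]]
    - [1, [0, 0, 0], [0, 0, 0]]
    - [1, [0, 0, 0], [0, 0, 0]]

```text
time_s: 52.75
position: [0.6301, 0.0821, 0.0808]
ee_rot: [[0.994, 0.113, 0.0], [0.113, -0.994, -0.0], [0.0, 0.0, -1.0]]
force: [-0.2, -0.9, -5.1]
opening: 0.0281
```

Run:
```python
from h import *
p,d,m=grab("wrist");P=cloud(d,m);s=manip.sense();go(630.8,81.6,80,6.5);t=np.array(s["position"]);R=np.array(s["ee_rot"]);L=(P-t)@R*1000
k=(d>0)&(abs(L[...,2]-31)<6)&(abs(L[...,0])>20);q=P[k];A=np.c_[q[:,:2]-t[:2],np.ones(len(q))];c=np.linalg.lstsq(A,q[:,2],rcond=None)[0];print("plane",c.round(4),s["force"])
```

```text
tool yaw 6.5 at [630.2  82.1  81. ] shift [0.6 0.5 1. ] rz -0.000 tilt [ 3.e-04 -1.e-04 -1.e+00]
plane [-0.0011  0.0008  0.0487] [ 1.32099347 -0.51943099 -5.85593887]
```

arm_command:
  steps:
    - [1, [0.3, 0, 0.7], [0, 0, 0]]
    - [1, [0, 0, 0.6], [0, 0, 0]]
    - [1, [0, 0, 0.4], [0, 0, 0]]
    - [1, [0, 0, 0], [0, 0, 0]]
    - [1, [0, 0, 0], [0, 0, 0]]
    - [1, [0, 0, 0], [0, 0, 0]]

```text
time_s: 53.3
position: [0.6306, 0.0821, 0.0801]
ee_rot: [[0.994, 0.113, 0.001], [0.113, -0.994, 0.0], [0.001, -0.0, -1.0]]
force: [-2.6, 0.2, 4.9]
opening: 0.0286
```

arm_command:
  steps:
    - [0, [0, 0, 0], [0, 0, 0]]
    - [0, [0, 0, 0], [0, 0, 0]]
    - [0, [0, 0, 0], [0, 0, 0]]
    - [0, [0, 0, 0], [0, 0, 0]]
    - [0, [0, 0, 0], [0, 0, 0]]
    - [0, [0, 0, -10], [0, 0, 0]]
    - [0, [0, 0, -30], [0, 0, 0]]
    - [0, [0, 0, -40], [0, 0, 0]]

```text
time_s: 53.97
position: [0.6281, 0.0821, 0.1573]
ee_rot: [[0.994, 0.113, -0.008], [0.113, -0.994, -0.001], [-0.008, 0.0, -1.0]]
force: [1.4, 1.2, 0.8]
opening: 0.0852
```

arm_command:
  steps:
    - [0, [0, 0, -30], [0, 0, 0]]
    - [0, [0, 0, -12], [0, 0, 0]]
    - [0, [0, 0, 0], [0, 0, 0]]
    - [0, [0, 0, 0], [0, 0, 0]]
    - [0, [0, 0, 0], [0, 0, 0]]
    - [0, [0, 0, 0], [0, 0, 0]]

```text
time_s: 54.47
position: [0.6291, 0.0823, 0.1992]
ee_rot: [[0.994, 0.113, -0.004], [0.113, -0.994, -0.0], [-0.004, -0.0, -1.0]]
force: [0.1, -0.0, -0.3]
opening: 0.0856
```

Run:
```python
from h import *
p,d,m=grab("wrist");P=cloud(d,m)
b=zrect(p,d,m,P,.044,.052,(.63,.08),.25,.048);print("board",b)
mk=(d>0)&(abs(P[...,2]-.03)<.003);q=P[mk&(np.hypot(P[...,0]-.63,P[...,1]-.08)<.2)]
k=(d>0)&(abs(P[...,2]-.048)<.004)&(np.hypot(P[...,0]-.63,P[...,1]-.08)<.1);q=P[k];A=np.c_[q[:,:2]-q[:,:2].mean(0),np.ones(len(q))];print("plane",np.linalg.lstsq(A,q[:,2],rcond=None)[0].round(4))
p,d,m=grab("top");P=cloud(d,m);kn=zrect(p,d,m,P,.066,.08,(.53,.366),.05,.074);print("knob",kn); print("body",zrect(p,d,m,P,.038,.05,(.53,.366),.05,.045)); go(533,368.5,200,6.5)
```

```text
board (array([631.3,  82.3]), array([160. , 239.3]), 6.6, 48.0, np.int32(49340))
plane [-0.0002  0.0004  0.048 ]
knob (array([530.2, 367.7]), array([21.6, 18.2]), 88.0, 73.5, np.int32(52))
body (array([523.5, 364.2]), array([39.9, 52.4]), 32.0, 45.3, np.int32(133))
tool yaw 6.5 at [629.5  82.1 199.4] shift [ -63.6 -295.4   -0.4] rz -0.000 tilt [-3.2e-03 -5.0e-04 -1.0e+00]
```

Board seated: flat at 48.0 mm, level, centred within 1 mm. Now the weight.

arm_command:
  steps:
    - [0, [-4, -20, 0], [0, 0, 0]]
    - [0, [-8, -36, 0], [0, 0, 0]]
    - [0, [-8, -38, 0], [0, 0, 0]]
    - [0, [-8, -38, 0], [0, 0, 0]]
    - [0, [-8, -38, 0], [0, 0, 0]]
    - [0, [-8, -38, 0], [0, 0, 0]]
    - [0, [-8, -37, 0], [0, 0, 0]]
    - [0, [-7, -30, 0], [0, 0, 0]]

```text
time_s: 55.23
position: [0.5386, 0.3524, 0.1999]
ee_rot: [[0.993, 0.116, -0.002], [0.116, -0.993, 0.001], [-0.002, -0.001, -1.0]]
force: [0.2, 0.9, 0.3]
opening: 0.0855
```

arm_command:
  steps:
    - [0.4, [-4, -15, 0], [0, 0, 0]]
    - [0.4, [-1, -5, 0], [0, 0, 0]]
    - [0.4, [0, 0, 0], [0, 0, 0]]
    - [0.4, [0, 0, 0], [0, 0, 0]]
    - [0.4, [0, 0, 0], [0, 0, 0]]
    - [0.4, [0, 0, 0], [0, 0, 0]]
    - [0.4, [0, 0, 0], [0, 0, 0]]

```text
time_s: 55.82
position: [0.5346, 0.3659, 0.2013]
ee_rot: [[0.994, 0.11, 0.001], [0.11, -0.994, -0.001], [0.0, 0.001, -1.0]]
force: [0.6, 0.4, -0.3]
opening: 0.0511
```

Run:
```python
from h import *
p,d,m=grab("wrist");P=cloud(d,m);save("w12.png",p)
k=zrect(p,d,m,P,.068,.08,(.533,.369),.04,.074);print("knob",k);b=zrect(p,d,m,P,.040,.05,(.533,.369),.05,.045);print("body",b)
go(*k[0],61,6.5);print(manip.sense()["opening"])
```

```text
knob (array([533., 370.]), array([22.8, 23.6]), 6.3, 73.9, np.int32(771))
body (array([533.2, 369.8]), array([53. , 53.6]), 6.3, 45.6, np.int32(2213))
tool yaw 6.3 at [534.3 366.5 201.3] shift [ -0.9  -3.7 140.3] rz -0.003 tilt [ 3.e-04 -5.e-04 -1.e+00]
0.0512969368206827
```

View pics/w12.png

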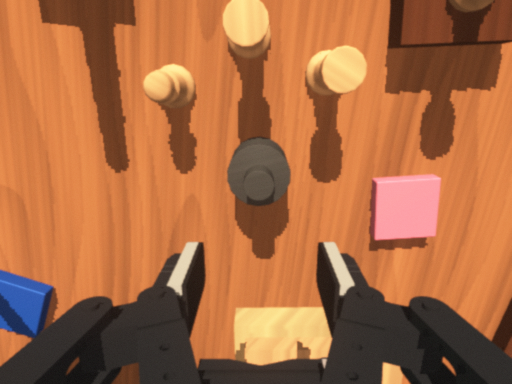

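Weight knob at (260,182), clear of the pieces at (245,25), (170,85), (340,70). I descend to the knob.

arm_command:
  steps:
    - [0.4, [-1, -3, 20], [0, 0, 0]]
    - [0.4, [0, 0, 30], [0, 0, 0]]
    - [0.4, [0, 0, 30], [0, 0, 0]]
    - [0.4, [0, 0, 24], [0, 0, 0]]
    - [0.4, [0, 0, 14], [0, 0, 0]]
    - [0.4, [0, 0, 7], [0, 0, 0]]
    - [0.4, [0, 0, 3], [0, 0, 0]]
    - [0.4, [0, 0, 0], [0, 0, 0]]

```text
time_s: 56.53
position: [0.5325, 0.3707, 0.0731]
ee_rot: [[0.994, 0.112, 0.0], [0.112, -0.994, -0.0], [0.0, 0.0, -1.0]]
force: [0.6, 0.2, -0.2]
opening: 0.0513
```

arm_command:
  steps:
    - [0.4, [0, 0, 0], [0, 0, 0]]
    - [0.4, [0, 0, 0], [0, 0, 0]]

```text
time_s: 56.7
position: [0.5331, 0.3712, 0.0746]
ee_rot: [[0.994, 0.113, 0.002], [0.113, -0.994, 0.002], [0.003, -0.001, -1.0]]
force: [-0.1, 0.2, -0.0]
opening: 0.0515
```

Run:
```python
from h import *
go(533,370,70,6.5)
```

```text
tool yaw 6.5 at [533.1 371.2  74.6] shift [-0.2  1.2  4.6] rz -0.001 tilt [ 0.0024  0.0015 -1.    ]
```

arm_command:
  steps:
    - [0.4, [0, 1, 3], [0, 0, 0]]
    - [0.4, [0, 0, 1], [0, 0, 0]]
    - [0.4, [0, 0, 0], [0, 0, 0]]
    - [1, [0, 0, 0], [0, 0, 0]]
    - [1, [0, 0, 0], [0, 0, 0]]
    - [1, [0, 0, 0], [0, 0, 0]]
    - [1, [0, 0, 0], [0, 0, 0]]
    - [1, [0, 0, 0], [0, 0, 0]]
  grip_force: 90

```text
time_s: 57.37
position: [0.5326, 0.37, 0.0695]
ee_rot: [[0.994, 0.113, 0.001], [0.113, -0.994, 0.0], [0.001, -0.0, -1.0]]
force: [1.1, 0.0, 2.4]
opening: 0.0214
```

arm_command:
  steps:
    - [1, [0, 0, 0], [0, 0, 0]]
    - [1, [0, 0, 0], [0, 0, 0]]
    - [1, [0, 0, -4], [0, 0, 0]]
    - [1, [0, 0, -8], [0, 0, 0]]
    - [1, [0, 0, -20], [0, 0, 0]]
    - [1, [0, 0, -30], [0, 0, 0]]
    - [1, [0, 0, -36], [0, 0, 0]]
    - [1, [0, 0, -36], [0, 0, 0]]

```text
time_s: 58.03
position: [0.5302, 0.369, 0.2021]
ee_rot: [[0.994, 0.113, -0.006], [0.113, -0.994, -0.004], [-0.006, 0.003, -1.0]]
force: [1.0, 0.1, -6.5]
opening: 0.0214
```

arm_command:
  steps:
    - [1, [0, 0, -26], [0, 0, 0]]
    - [1, [0, 0, -10], [0, 0, 0]]
    - [1, [0, 0, 0], [0, 0, 0]]
    - [1, [0, 0, 0], [0, 0, 0]]

```text
time_s: 58.37
position: [0.5308, 0.3693, 0.2371]
ee_rot: [[0.994, 0.113, -0.004], [0.113, -0.994, -0.002], [-0.004, 0.002, -1.0]]
force: [-0.7, -0.4, -7.5]
opening: 0.0209
```

Run:
```python
from h import *
go(640.5,0.6,240,6.5); s=manip.sense(); print(s["force"],s["opening"])
```

```text
tool yaw 6.5 at [530.8 369.3 237.1] shift [ 67.4 378.8  -2.6] rz -0.000 tilt [-0.0039 -0.0021 -1.    ]
[-0.68369077 -0.4076278  -7.45859223] 0.02090469745176379
```

arm_command:
  steps:
    - [1, [3, 15, 0], [0, 0, 0]]
    - [1, [6, 32, 0], [0, 0, 0]]
    - [1, [6.5, 37, 0], [0, 0, 0]]
    - [1, [6.5, 37, 0], [0, 0, 0]]
    - [1, [6.5, 37, 0], [0, 0, 0]]
    - [1, [6.5, 37, 0], [0, 0, 0]]
    - [1, [6.5, 37, 0], [0, 0, 0]]
    - [1, [6.5, 37, 0], [0, 0, 0]]

```text
time_s: 59.03
position: [0.6085, 0.1056, 0.2356]
ee_rot: [[0.994, 0.113, -0.007], [0.113, -0.994, -0.001], [-0.007, 0.001, -1.0]]
force: [0.9, 0.6, -6.7]
opening: 0.0213
```

arm_command:
  steps:
    - [1, [6, 37, 0], [0, 0, 0]]
    - [1, [5, 32, 0], [0, 0, 0]]
    - [1, [4, 25, 0], [0, 0, 0]]
    - [1, [2, 11, 0], [0, 0, 0]]
    - [1, [0, 5, 0], [0, 0, 0]]
    - [1, [0, 0, 0], [0, 0, 0]]
    - [1, [0, 0, 0], [0, 0, 0]]
    - [1, [0, 0, 0], [0, 0, 0]]

```text
time_s: 59.7
position: [0.6389, 0.004, 0.238]
ee_rot: [[0.993, 0.117, -0.002], [0.117, -0.993, 0.003], [-0.002, -0.003, -1.0]]
force: [-0.2, 0.1, -6.9]
opening: 0.021
```

arm_command:
  steps:
    - [1, [0, 0, 20], [0, 0, 0]]
    - [1, [0, 0, 26], [0, 0, 0]]
    - [1, [0, 0, 26], [0, 0, 0]]
    - [1, [0, 0, 16], [0, 0, 0]]
    - [1, [0, 0, 8], [0, 0, 0]]
    - [1, [0, 0, 0], [0, 0, 0]]
    - [1, [0, 0, 0], [0, 0, 0]]
    - [1, [0, 0, 0], [0, 0, 0]]

```text
time_s: 60.37
position: [0.641, 0.0011, 0.1449]
ee_rot: [[0.994, 0.114, 0.004], [0.114, -0.994, -0.0], [0.004, 0.001, -1.0]]
force: [0.4, 0.2, -7.6]
opening: 0.0216
```

Run:
```python
from h import *
go(640.5,0.6,117.7,6.5); s=manip.sense(); print(s["force"],s["opening"])
p,d,m=grab("wrist");P=cloud(d,m);print("bar",zrect(p,d,m,P,.078,.09,(.63,.08),.07,.084));save("w13.png",p)
t=np.array(s["position"]);R=np.array(s["ee_rot"]);L=(P-t)@R*1000
k=(d>0)&(np.hypot(L[...,0],L[...,1])<32)&(L[...,2]>20)&(L[...,2]<32);q=L[k];print(len(q),np.percentile(q,[1,50,99],axis=0).round(1).tolist())
```

```text
tool yaw 6.5 at [641.    1.1 144.9] shift [-0.7  0.4 27.2] rz 0.001 tilt [ 4.e-03 -1.e-04 -1.e+00]
[ 0.44956054  0.21954249 -7.57131192] 0.021613015154657658
bar (array([631.9,  76.3]), array([29.5, 77.3]), 6.6, 83.9, np.int32(9309))
3963 [[-24.1, -25.6, 22.1], [0.4, -14.5, 24.1], [25.3, -2.3, 31.3]]
```

View pics/w13.png

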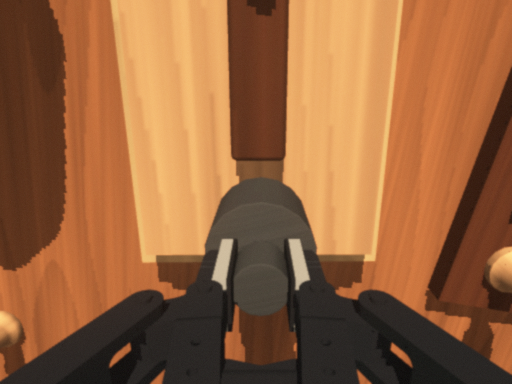

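The weight hangs upright over the board's end beyond the bar (bar end at row 160, body at (260,215)). I lower it.

arm_command:
  steps:
    - [1, [0, 0, 7], [0, 0, 0]]
    - [1, [0, 0, 7], [0, 0, 0]]
    - [1, [0, 0, 5], [0, 0, 0]]
    - [1, [0, 0, 3], [0, 0, 0]]
    - [1, [0, 0, 1], [0, 0, 0]]
    - [1, [0, 0, 0], [0, 0, 0]]
    - [1, [0, 0, 0], [0, 0, 0]]
    - [1, [0, 0, 0], [0, 0, 0]]

```text
time_s: 61.08
position: [0.6399, 0.0006, 0.1204]
ee_rot: [[0.994, 0.113, 0.001], [0.113, -0.994, -0.0], [0.001, 0.0, -1.0]]
force: [0.2, 0.4, -7.6]
opening: 0.0214
```

arm_command:
  steps:
    - [1, [0, 0, 1], [0, 0, 0]]
    - [1, [0, 0, 1], [0, 0, 0]]
    - [1, [0, 0, 0], [0, 0, 0]]
    - [1, [0, 0, 0], [0, 0, 0]]

```text
time_s: 61.42
position: [0.6395, 0.0007, 0.1181]
ee_rot: [[0.994, 0.113, -0.0], [0.113, -0.994, -0.0], [-0.0, 0.0, -1.0]]
force: [0.8, -0.4, -6.5]
opening: 0.0213
```

arm_command:
  steps:
    - [1, [0, 0, 0.7], [0, 0, 0]]
    - [1, [0, 0, 0.7], [0, 0, 0]]
    - [1, [0, 0, 0], [0, 0, 0]]
    - [1, [0, 0, 0], [0, 0, 0]]

```text
time_s: 61.75
position: [0.6398, 0.0006, 0.1175]
ee_rot: [[0.994, 0.113, 0.001], [0.113, -0.994, 0.0], [0.001, -0.0, -1.0]]
force: [-3.3, -0.7, -0.8]
opening: 0.0211
```

arm_command:
  steps:
    - [1, [0, 0, 0.3], [0, 0, 0]]
    - [0.4, [0, 0, 0], [0, 0, 0]]
    - [0.4, [0, 0, 0], [0, 0, 0]]
    - [0.4, [0, 0, 0], [0, 0, 0]]
    - [0.4, [0, 0, 0], [0, 0, 0]]
    - [0.4, [0, 0, -8], [0, 0, 0]]
    - [0.4, [0, 0, -20], [0, 0, 0]]
    - [0.4, [0, 0, -35], [0, 0, 0]]

```text
time_s: 62.42
position: [0.6373, 0.001, 0.1769]
ee_rot: [[0.994, 0.113, -0.008], [0.113, -0.994, -0.0], [-0.008, -0.001, -1.0]]
force: [1.6, 0.4, 0.2]
opening: 0.0509
```

arm_command:
  steps:
    - [0.4, [0, 0, -35], [0, 0, 0]]
    - [0.4, [0, 0, -20], [0, 0, 0]]
    - [0.4, [-30, 0, 0], [0, 0, 0]]
    - [0.4, [-40, 0, 0], [0, 0, 0]]
    - [0.4, [-40, 0, 0], [0, 0, 0]]
    - [0.4, [-20, 0, 0], [0, 0, 0]]
    - [0.4, [0, 0, 0], [0, 0, 0]]
    - [0.4, [0, 0, 0], [0, 0, 0]]

```text
time_s: 63.08
position: [0.5103, -0.0142, 0.2356]
ee_rot: [[0.994, 0.112, 0.002], [0.112, -0.994, 0.001], [0.002, -0.0, -1.0]]
force: [2.0, 0.6, 0.8]
opening: 0.0512
```

Run:
```python
from h import *
p,d,m=grab("scene");P=cloud(d,m);save("s14.png",p)
p,d,m=grab("top");P=cloud(d,m)
print("board",zrect(p,d,m,P,.040,.052,(.63,.08),.2,.048));print("bar",zrect(p,d,m,P,.076,.089,(.63,.08),.055,.084))
print("weight body",zrect(p,d,m,P,.088,.099,(.638,0),.05,.093));print("knob",zrect(p,d,m,P,.115,.128,(.638,0),.05,.122))
```

```text
board (array([626.2,  99.5]), array([161.9, 204.9]), 6.6, 48.0, np.int32(2559))
bar (array([627.5,  82.2]), array([31.4, 88.9]), 5.9, 83.7, np.int32(302))
weight body (array([636.1,  14.5]), array([20.3, 43. ]), 87.7, 93.7, np.int32(76))
knob (array([636.6,   8.8]), array([5.6, 6. ]), 87.5, 120.9, np.int32(9))
```

View pics/s14.png

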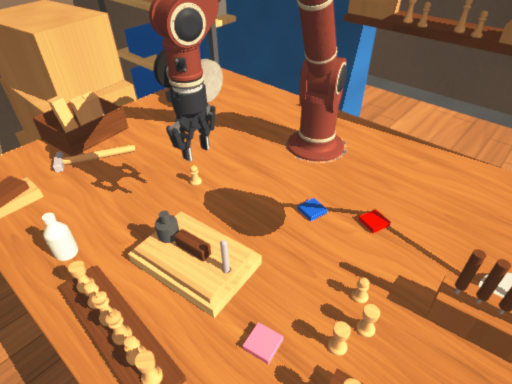

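The scene view shows the weight standing on the seated board beside the bar (167,227), the rod through the hole (225,255), all chess pieces upright and no loose walnut tiles. The arm is clear, so I hand in.

```bash
python3 -c "
from plant import manip
print(manip.sense()['time_s'],manip.close_job())"
```

```text
the job is handed in; nothing more can be done
63.1833 None
```

The job is done and handed in at 63.2 s on the robot's clock, well inside the 210 s limit. I lifted the press board off the rod and laid it on the rest patch. All four walnut tiles went into pockets 0–3, each pressed to its stop. Then I lowered the board back over the rod and stood the weight on it beyond the grip bar.

**Last checks:**
- **Tiles:** all four tops read 30.0 mm, level with the bed, before the board went back.
- **Board:** its top read 48.0 mm and level after seating, within about 1 mm of its starting position, with yaw 6.6° against the bed's 6.5°. This was measured just before the weight was placed; a partial top-camera check afterwards still read 48.0 mm.
- **Weight:** the body top read 93.7 mm against about 93 mm expected, about 82 mm from the middle. This comes from a partly hidden top-camera view, backed by the arm position and the final scene picture.
- **Chess pieces:** all upright in the final picture and never touched.

One disagreement was that the top and scene cameras differed by about 6 mm in x. I went by the wrist camera, which lay between them and matched the given sizes. None of the checks failed. I viewed 16 pictures against the budget of 14.

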